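# Slide the pepper mill back into its gap

## Task

The tall pepper mill has been left out on the worktop. Slide it back into the middle of the gap between the short salt mill and the oil bottle, until its foot is against the upstand, pushing it gently with your fingertips low down, only below its steel collar. Keep it upright on the worktop all the way: do not grip, lift or tip it, and leave the other things where they are.

Things in the scene. Friction and masses are not known exactly. Their poses are not given: they have to be found in the camera images.
- mill: Tall loose pepper mill of dark wood, 260 mm, about 0.5 kg, standing alone in front of the row. Round foot 62 mm across, straight-sided up to 28 mm; above it tapers to a 41 mm waist at 80 mm; steel collar at 104 to 110 mm. Origin: centre of the foot's underside, z up. Friction on the worktop 0.48 to 0.72: pushed higher than about 40 mm it topples.
- mill_upper: The mill's upper part, above the collar, fixed to it: 41 to 51 mm across, 150 mm tall. It must not be touched. Origin: on the mill's axis, 110 mm above its foot's underside.
- upstand: Fixed concrete-grey strip standing along the far side of the worktop: 70 mm high, 20 mm thick, 1.9 m long. Origin: on the worktop at the foot of its front face (towards the robot), mid-length; x points away from the robot, square to the face, y along it. With its foot touching, the pepper mill's axis is 31 mm in front of the face.
- salt: Short salt mill of the same dark wood, 148 mm tall, foot 54 mm across, 0.45 kg, loose; stands about 3 mm in front of the upstand at one side of the gap. Origin: centre of its underside.
- oil: Green glass oil bottle with a thin steel pourer, 60 mm across, 255 mm tall, 0.75 kg, loose; stands about 3 mm in front of the upstand at the other side of the gap, its axis 184 to 196 mm from the salt mill's. Origin: centre of its underside.
- jar: Bystander: white storage jar with a wooden lid, 94 mm across, 135 mm tall, near the upstand farther left. Origin: centre of its underside.
- mug: Bystander: white mug, 82 mm across, 95 mm tall, on the worktop to the right. Origin: centre of its underside.
Mind the look-alikes: they are no part of the job. What is shaped like the salt but orange or white is not meant.

How it is judged:
By the outcome, as a careful person would: the job done as asked, in the order asked, and still so for the second after the job is handed in, with the robot touching nothing.
It also fails if it takes over 72 s, if anything falls off the work surface, if the arm or the gripper's body presses on something with over 40 N, if the wrist force passes 120 N, or if a joint passes its speed limit or range.

## Robot

A 6-joint arm with a two-finger parallel gripper is mounted at the origin on the work surface. World frame = base frame: x ahead of the robot, y to its left, z up, the work surface at z = 0. Lengths are in m, angles in rad, forces in N, time in s.
With the tool pointing down it reaches from about 0.4 to 0.925 m from the base axis. Payload 12.5 kg.
Tool frame: the origin (TCP) lies midway between the tips of the shut fingers; the grasp point (between the pads) lies 19 mm behind it; z points along the fingers, y is the line along which they close (so a half turn about z gives the same grasp; the last joint's range is limited). The gripper opens to 95 mm and grips with 3 to 60 N. Pads are 20 mm wide; open, the fingers measure 119 mm over their backs; the gripper's body (75 mm by 180 mm) begins 59 mm behind the grasp point.
Start: joints at [-1.28, 0.491, 1.559, -0, 1.092, -0.106], TCP at [0.242, -0.576, 0.189] pointing down, gripper open.
Joint ranges: [-3.1, 3.1], [-0.84, 2.19], [0.05, 2.79], [-1.13, 4.28], [0.06, 2.93], [-2.69, 2.69]. Speed limits (rad/s): [2.22, 2.22, 2.79, 3.14, 3.14, 3.14].

## Interface

Orientations are given as a rotation vector (axis times angle).
In Python, from cell import arm gives the robot as it stands.
- The arm moves only by the tool carry_out, never from a script. Its argument "moves" is a list of rows, each an object with "xyz": the shift along the tool's x, y, z in m, a list of three; "roll": the turn about the tool's z in degrees; "grip": the opening, from -1 (shut) to 1 (fully open). In form: [{"xyz": [tx, ty, tz], "roll": roll, "grip": grip}, ...]. A call has 1 to 10 rows; each row shifts and turns the commanded pose from where the row before left it, along the tool's axes as they then stand; what a row does not reach is not made up. A row lasts 1/12 s, in which the tool goes at most 41.7 mm and 7.16 degrees, less where a joint would pass 70% of its speed; a pose out of reach is approached as far as the arm can. A call with a gripper value outside its range is refused whole. The fingers move at their own pace and stop on an object; the grip force is fixed at half the most. Time passes only in rows, so rows that do not move let the fingers close. It gives the time, the measured TCP pose, the force, the opening and the grip force at its end, in the units of the state.
- arm.observe(): the state, without advancing time (a new reading comes with each control period).
- arm.snapshot(name): name is "scene" or "top" or "wrist"; returns the picture (384x512x3 uint8, blue, green, red); there is no depth.
- arm.camera_params(name): a dict with "fx", "fy", "cx", "cy" (pixels), "D" ([k1, k2, p1, p2, k3] as OpenCV has them; the pictures are not rectified), "xyz" and "rotation" of the camera in the world; the wrist camera has in their place "hand_eye" (4x4, takes a point from camera to tool coordinates, whose origin is the TCP and whose axes are the flange's). Camera axes: x right, y down, z forward; pixel columns grow to the right and rows downward; lengths in m; the calibration is good to about 2 mm. A picture is of the moment at which its call begins: read the wrist's pose just before it. camera_params takes no time and is no camera call.
- arm.close_job(): hands the job in; it is judged then, once.
The state is a dict: "time": time; "qpos": joint angles; "qd": joint speeds; "joint_efforts": joint torques, N m; "tcp_pos": TCP position; "eef_rot": TCP orientation; "wrist_force": force on the tool from outside, world axes, zero at the start; "wrist_torque": the same for the moment, N m; "gripper_width": opening from 0.0 (shut) to 1.0 (fully open); "finger_force": force on a finger pad.
Only numpy, scipy, OpenCV 4.12 (cv2) and the standard library are available. Lean on these libraries where they do the work, as an engineer would, in place of code of your own. Each camera call takes 0.05 s, during which the arm holds its last target. There are 200 camera calls.

## Working session

There is one attempt and no reset: what is moved stays moved. The work goes in short steps, Python scripts to look and compute and a tool call to move; the robot and the scene stay as the last step left them, time stands still between calls to the robot, and variables do not carry over. Pictures are saved under pics/ and viewed, at most 10 in all, crops included, and the job is handed in when it is done.

Besides the shell and the picture viewer there is one more tool, called after "Emit:" in YAML: its name, and indented under it one key for each argument. carry_out: Moves the arm, as the interface text tells. Its arguments: {"type":"object","properties":{"moves":{"type":"array"}},"required":["moves"]}

```bash
mkdir -p pics; ls; python3 - <<'E'
from cell import arm
import cv2,json
for n in("scene","top"):
    cv2.imwrite(f"pics/{n}0.png",arm.snapshot(n)); print(n,arm.camera_params(n))
print(arm.camera_params("wrist")); print(arm.observe())
E
```

```text
pics
scene {'fx': 360.1321484276018, 'fy': 360.1321484276018, 'cx': 253.33551072394766, 'cy': 190.53713747592383, 'D': array([0.02629861, 0.        , 0.        , 0.        , 0.        ]), 'xyz': array([ 1.32008981, -0.44480919,  0.90023774]), 'rotation': array([-2.10214715, -1.23346296,  0.4918288 ])}
top {'fx': 444.8098414473602, 'fy': 444.8098414473602, 'cx': 254.8727454435707, 'cy': 193.61321088039594, 'D': array([-0.08258391,  0.        ,  0.        ,  0.        ,  0.        ]), 'xyz': array([ 0.51472512, -0.0614204 ,  1.21022322]), 'rotation': array([-2.15328309,  2.16808541, -0.08219724])}
{'fx': 269.0309671364105, 'fy': 269.0309671364105, 'cx': 260.08781131732724, 'cy': 192.0598805162694, 'D': array([-0.03675177,  0.        ,  0.        ,  0.        ,  0.        ]), 'hand_eye': array([[ 1.11318787e-04, -9.55667767e-01, -2.94447119e-01,
         8.19041416e-02],
       [ 9.99999293e-01,  4.55011136e-04, -1.09873980e-03,
         1.02334985e-03],
       [ 1.18400693e-03, -2.94446788e-01,  9.55667142e-01,
        -1.94886832e-01],
       [ 0.00000000e+00,  0.00000000e+00,  0.00000000e+00,
         1.00000000e+00]])}
{'time': 0.1, 'qpos': array([-1.27957051e+00,  4.91467498e-01,  1.55938240e+00,  4.90750937e-05,
        1.09167027e+00, -1.05562369e-01]), 'qd': array([-0.00129223, -0.00197439, -0.00160416, -0.00118395, -0.00159764,
        0.00109894]), 'joint_efforts': array([ 5.01595350e-03, -6.13622260e+01, -2.58604521e+01,  6.94945687e-02,
        4.70603909e-02, -6.56257112e-05]), 'tcp_pos': array([ 0.24152544, -0.57620031,  0.18804204]), 'eef_rot': array([-3.07906594e+00, -6.18975095e-01,  6.69403891e-05]), 'wrist_force': array([ 0.02989547, -0.01157695,  0.99843906]), 'wrist_torque': array([-0.03018666, -0.01342469,  0.03054102]), 'finger_force': 0.0, 'gripper_width': 0.9980006691673903}
```

View pics/scene0.png

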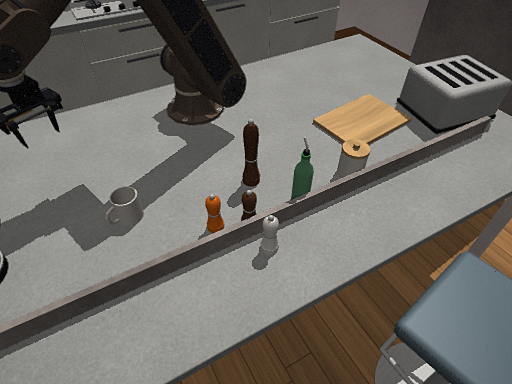

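View pics/top0.png

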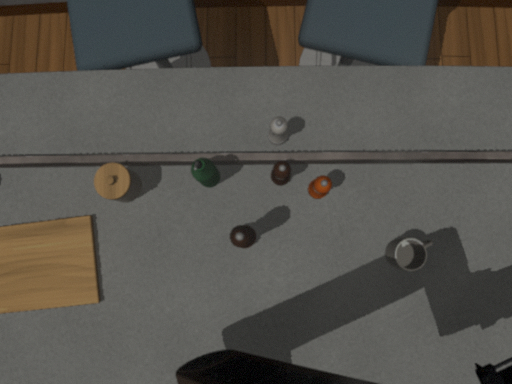

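The scene view shows the tall dark mill at (251,155), the short dark mill at (249,203), the orange one at (213,213), the white one behind the upstand at (270,235) and the oil bottle at (303,178). In the top view these are the mill (243,236), dark salt (282,172), orange (320,187), white (279,128), oil (205,172), jar (112,181) and mug (411,254). The dark one next to the upstand is the salt; the orange and white ones are look-alikes. I'll confirm this in an enlarged crop.

```bash
python3 - <<'E'
import cv2,numpy as np
t=cv2.imread("pics/top0.png")[120:260,170:350]; s=cv2.imread("pics/scene0.png")[110:240,190:330]
t=cv2.convertScaleAbs(t,alpha=1.8)
a=cv2.resize(t,None,fx=2.3,fy=2.3,interpolation=cv2.INTER_CUBIC)
b=cv2.resize(s,None,fx=2.7,fy=2.7,interpolation=cv2.INTER_CUBIC)
o=np.zeros((360,800,3),np.uint8);o[:a.shape[0],:a.shape[1]]=a;o[:b.shape[0],420:420+b.shape[1]]=b
cv2.imwrite("pics/crop1.png",o)
E
```

```text
(no output)
```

View pics/crop1.png

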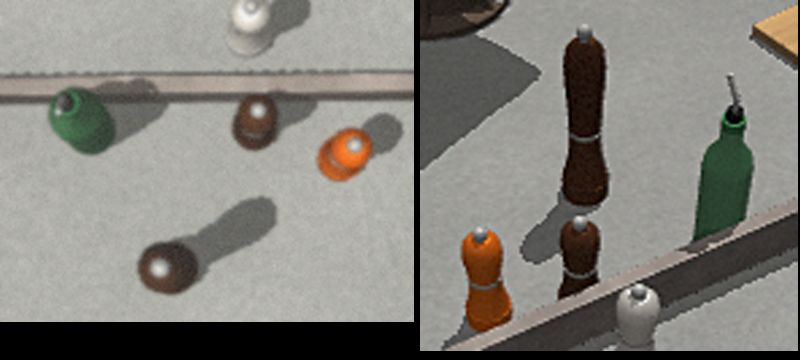

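The crop confirms it: the brown salt with its steel knob at top view (282,168), the tall mill with its knob at (239,236), and the green oil bottle. Orange and white are not meant.

```bash
cat > h.py <<'E'
import numpy as np,cv2
from scipy.spatial.transform import Rotation as R
from cell import arm
def ray(n,p):
    c=arm.camera_params(n);K=np.array([[c['fx'],0,c['cx']],[0,c['fy'],c['cy']],[0,0,1]])
    u=cv2.undistortPoints(np.array(p,float).reshape(-1,1,2),K,c['D']).reshape(-1,2)
    return c['xyz'],np.c_[u,np.ones(len(u))]@R.from_rotvec(c['rotation']).as_matrix().T
def plane(n,p,z):
    o,d=ray(n,p);return o+d*((z-o[2])/d[:,2])[:,None]
def tri(ps,pt):
    o1,d1=ray("scene",[ps]);o2,d2=ray("top",[pt]);d1,d2=d1[0],d2[0]
    s=np.linalg.lstsq(np.c_[d1,-d2],o2-o1,rcond=None)[0]
    a,b=o1+s[0]*d1,o2+s[1]*d2;return (a+b)/2,np.linalg.norm(a-b)
def proj(n,X):
    c=arm.camera_params(n);K=np.array([[c['fx'],0,c['cx']],[0,c['fy'],c['cy']],[0,0,1]])
    Rc=R.from_rotvec(c['rotation']).as_matrix().T
    return cv2.projectPoints(np.array(X,float).reshape(-1,1,3),Rc,-Rc@c['xyz'],K,c['D'])[0].reshape(-1,2)
E
python3 - <<'E'
from h import *
np.set_printoptions(precision=4,suppress=True)
T=cv2.imread("pics/top0.png");S=cv2.imread("pics/scene0.png")
def knob(I,x,y,r=5):
    g=I[y-r:y+r+1,x-r:x+r+1].max(2).astype(float);b,gg,rr=[I[y-r:y+r+1,x-r:x+r+1,i].astype(float) for i in range(3)]
    w=g*((rr-b)<25)*(g>80); w=np.where(w>0.5*w.max(),w,0);Y,X=np.mgrid[y-r:y+r+1,x-r:x+r+1]
    return ((X*w).sum()/w.sum(),(Y*w).sum()/w.sum())
for n,t,s in(("mill",(239,236),None),("salt",(282,168),None)):
    k=knob(T,*t);print(n,k,plane("top",[k],.255 if n=="mill" else .143))
print("tri mill",tri((251,122.5),knob(T,239,236)),"salt",tri((249.2,192.8),knob(T,282,168)))
hsv=cv2.cvtColor(T,cv2.COLOR_BGR2HSV)
def blob(m,x,y):
    m=cv2.morphologyEx(m.astype(np.uint8),cv2.MORPH_OPEN,np.ones((2,2)))
    n,l,st,c=cv2.connectedComponentsWithStats(m);i=np.bincount(l[y-6:y+7,x-6:x+7].ravel(),minlength=n);i[0]=0;i=i.argmax();print(st[i],c[i]);return l==i
b,g,r=[T[...,i].astype(int) for i in range(3)]
for n,m,p in(("mill",(r-b>3)&(r<70),(243,238)),("salt",(r-b>3)&(r<70),(282,174)),("oil",(g-r>12),(207,174)),("orange",(r-b>50),(320,187))):
    M=blob(m,*p);ys,xs=np.nonzero(M)
    P=plane("top",np.c_[xs,ys],0.015)
    print(n,"x",P[:,0].min(),P[:,0].max(),"y",P[:,1].min(),P[:,1].max())
# column profiles over upstand
for c in(60,160,245,360,450): print(c,T[146:172,c].tolist()[::1] if c==245 else T[146:172,c].sum(1))
E
```

```text
mill (np.float64(238.75148936170214), np.float64(236.58070921985816)) [[ 0.5165 -0.0056  0.255 ]]
salt (np.float64(281.6554657592514), np.float64(167.8677158655891)) [[ 0.6819 -0.1035  0.143 ]]
tri mill (array([ 0.5173, -0.0035,  0.2443]), np.float64(0.003311023609699669)) salt (array([ 0.684 , -0.1023,  0.1349]), np.float64(0.0035015879736378553))
[231 226  27  23 418] [244.2392 237.1818]
mill x 0.4864002477482787 0.5452796910944334 y -0.04057630220415069 0.029208496971008427
[271 160 109  27 733] [305.2415 168.296 ]
salt x 0.6524079642288487 0.7233819676941776 y -0.3740796768603515 -0.07978845470940094
[193 161  20  23 202] [202.0743 174.3416]
oil x 0.6623183855662842 0.7229929445503452 y 0.08086673819706111 0.13296391611867897
[310 178  22  21 298] [320.0705 188.5168]
orange x 0.6190056960225184 0.673372277425171 y -0.24155862089090563 -0.18420552066599705
60 [283 284 282 273 274 284 284 263 192 187 244 245 228 244 230 232 196 135
 125 139 185 243 279 277 292 294]
160 [288 293 290 279 292 276 224 186 227 251 251 247 247 258 246 182 141 144
 146 186 207 178 177 179 176 172]
245 [[91, 97, 96], [93, 97, 96], [94, 99, 97], [92, 95, 95], [84, 88, 89], [67, 69, 69], [63, 66, 66], [76, 80, 86], [80, 87, 91], [84, 88, 94], [80, 84, 91], [82, 87, 93], [81, 87, 93], [77, 84, 89], [58, 62, 65], [48, 50, 52], [42, 47, 46], [39, 45, 48], [59, 63, 65], [89, 92, 92], [97, 101, 99], [95, 101, 100], [94, 97, 97], [92, 96, 94], [91, 96, 95], [94, 97, 98]]
360 [284 278 283 274 216 188 217 245 241 244 246 260 241 189 144 134 141 185
 258 279 285 281 286 288 286 278]
450 [293 291 289 264 186 167 235 242 241 238 239 230 212 144 114  98 144 221
 272 288 277 277 278 288 298 292]
```

```bash
cat > m.py <<'E'
from h import *
from scipy.optimize import least_squares
def upstand(T):
    # front foot edge, sub-pixel
    P=[]
    for c in list(range(20,85,5))+list(range(235,262,3))+list(range(345,500,5)):
        v=T[:,c-1:c+2].sum(2).mean(1).astype(float)
        y0=166.9-.0098*c; r=np.arange(int(y0)-4,int(y0)+6); w=v[r]
        lo,hi=w.min(),np.median(v[int(y0)+5:int(y0)+12]);mid=(lo+hi)/2;k=w.argmin()
        while k<len(w)-1 and w[k+1]<mid:k+=1
        if k<len(w)-1:P.append((c,r[k]+(mid-w[k])/(w[k+1]-w[k])))
    X=plane("top",P,0.)[:,:2]
    f=np.polyfit(X[:,1],X[:,0],1);e=X[:,0]-np.polyval(f,X[:,1]);g=abs(e)<.004
    return np.polyfit(X[g,1],X[g,0],1),e.std()
def edges(S,mask,rows,x0,x1):
    L=[];Rr=[]
    for y in rows:
        xs=np.nonzero(mask[y,x0:x1])[0]
        if len(xs)>3:L.append((x0+xs.min()-.5,y));Rr.append((x0+xs.max()+.5,y))
    return np.array(L),np.array(Rr)
def azim(L,Rr):  # bisector of tangents: direction from scene camera
    o,l=ray("scene",L);_,r=ray("scene",Rr)
    u=lambda d:d[:,:2]/np.linalg.norm(d[:,:2],axis=1)[:,None]
    d=u(l)+u(r);a=np.arctan2(d[:,1],d[:,0]);return o,np.median(a),a.std(),len(a)
E
python3 - <<'E'
from m import *
np.set_printoptions(precision=4,suppress=True)
T=cv2.imread("pics/top0.png");S=cv2.imread("pics/scene0.png")
f,e=upstand(T);print("front face x = %.4f*y + %.4f"%tuple(f),"res",e)
b,g,r=[S[...,i].astype(int) for i in range(3)]
br=(r-b>4)&(r<95);gr=(g-r>12)
for n,m,rows,x0,x1,R0 in(("mill",br,range(130,184),235,270,None),("salt",br,range(193,212),236,262,.027),("oil",gr,range(166,186),285,318,.030)):
    L,Rr=edges(S,m,rows,x0,x1);print(n,L[::6,0],Rr[::6,0]);o,a,s,k=azim(L,Rr)
    t=np.array([np.cos(a),np.sin(a)])
    if R0: # axis at R0+3mm in front of the face
        d=(f[1]-(R0+.003)*np.hypot(1,f[0])+f[0]*o[1]-o[0])/(t[0]-f[0]*t[1])
    else:
        p=np.array([.5168,-.005]);d=(p-o[:2])@t
    print(n,"az std",s,o[:2]+d*t)
E
```

```text
front face x = -0.0000*y + 0.7155 res 0.0012113234237637641
mill [242.5 242.5 243.5 243.5 244.5 244.5 244.5 242.5 242.5] [257.5 258.5 258.5 256.5 256.5 256.5 257.5 258.5 259.5]
mill az std 0.0011376676581611015 [ 0.5174 -0.0039]
salt [237.5 241.5 242.5 242.5] [254.5 256.5 254.5 255.5]
salt az std 0.0033956708065907134 [ 0.6855 -0.1036]
oil [295.5 293.5 293.5 292.5] [312.5 312.5 311.5 310.5]
oil az std 0.0007078556173235282 [0.6825 0.0923]
```

```bash
python3 - <<'E'
from h import *
S=cv2.imread("pics/scene0.png")[40:155,0:110]
a=cv2.resize(cv2.convertScaleAbs(S,alpha=2.2,beta=15),None,fx=4,fy=4,interpolation=cv2.INTER_CUBIC)
w=arm.snapshot("wrist");w=cv2.resize(w,(346,260))
o=np.zeros((460,790,3),np.uint8);o[:,:440]=a;o[:260,444:]=w
cv2.imwrite("pics/crop2.png",o)
for z in(0,.06,.078,.1,.2,.258): print(z,proj("scene",[.2415,-.5762,.188+z]))
c=R.from_rotvec(arm.observe()['eef_rot']).as_matrix();print(c)
E
```

```text
0 [[ 44.51209623 144.22832037]]
0.06 [[ 35.92008797 128.29719679]]
0.078 [[ 33.19638418 123.25579174]]
0.1 [[ 29.76884864 116.91761198]]
0.2 [[12.66395502 85.3850207 ]]
0.258 [[ 1.41698521 64.73775541]]
[[ 9.22298693e-01  3.86477784e-01 -2.06983566e-04]
 [ 3.86477828e-01 -9.22298400e-01  7.41247559e-04]
 [ 9.55751026e-05 -7.63646214e-04 -9.99999704e-01]]
```

View pics/crop2.png

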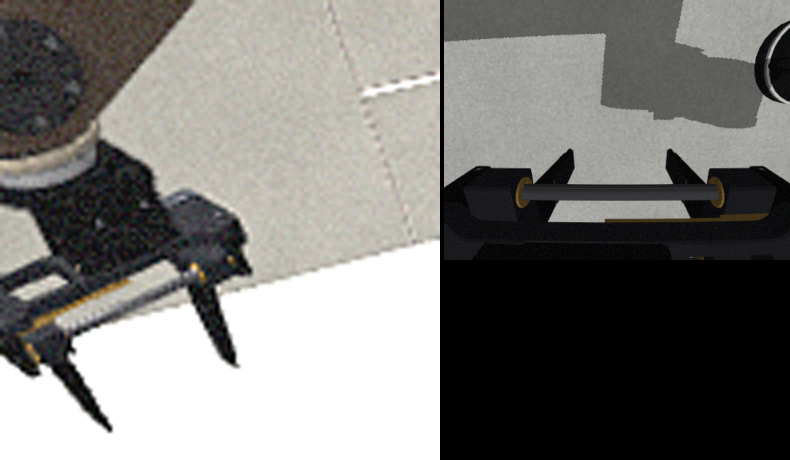

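The gripper body is a bar 180 mm wide along tool y. It starts only about 78 mm above the fingertips, so with the tool straight down it would hit the mill's upper part. I need the tool tilted, with fingertips leading and the body leaning back towards the robot. I'll go up to free space over the row, then test what happens to the tilt at the reach limit.

Emit:
carry_out:
  moves:
    - {"xyz": [0,0,-0.04],"roll": 0,"grip": -1}
    - {"xyz": [0,0,-0.04],"roll": 0,"grip": -1}
    - {"xyz": [0,0,-0.04],"roll": 0,"grip": -1}
    - {"xyz": [0,0,-0.04],"roll": 0,"grip": -1}
    - {"xyz": [0,0,-0.04],"roll": 0,"grip": -1}
    - {"xyz": [0,0,-0.04],"roll": 0,"grip": -1}
    - {"xyz": [0.031,-0.0256,0],"roll": 0,"grip": -1}
    - {"xyz": [0.031,-0.0256,0],"roll": 0,"grip": -1}
    - {"xyz": [0.031,-0.0256,0],"roll": 0,"grip": -1}
    - {"xyz": [0.031,-0.0256,0],"roll": 0,"grip": -1}

```text
time: 0.98
tcp_pos: [0.3166, -0.4324, 0.4283]
eef_rot: [-3.08, -0.618, 0.0]
wrist_force: [1.4, -0.2, 0.1]
gripper_width: 0.355
finger_force: 0.0
```

Emit:
carry_out:
  moves:
    - {"xyz": [0.031,-0.0256,0],"roll": 0,"grip": -1}
    - {"xyz": [0.031,-0.0256,0],"roll": 0,"grip": -1}
    - {"xyz": [0.031,-0.0256,0],"roll": 0,"grip": -1}
    - {"xyz": [0.031,-0.0256,0],"roll": 0,"grip": -1}
    - {"xyz": [0.031,-0.0256,0],"roll": 0,"grip": -1}
    - {"xyz": [0.031,-0.0256,0],"roll": 0,"grip": -1}
    - {"xyz": [0.031,-0.0256,0],"roll": 0,"grip": -1}
    - {"xyz": [0.031,-0.0256,0],"roll": 0,"grip": -1}
    - {"xyz": [0.031,-0.0256,0],"roll": 0,"grip": -1}
    - {"xyz": [0.031,-0.0256,0],"roll": 0,"grip": -1}

```text
time: 1.82
tcp_pos: [0.5037, -0.0761, 0.4285]
eef_rot: [3.08, 0.619, 0.0]
wrist_force: [-0.6, -0.7, 0.0]
gripper_width: 0.003
finger_force: 0.0
```

```bash
cat > st.py <<'E'
from h import *
np.set_printoptions(precision=4,suppress=True)
s=arm.observe();print(s['time'],s['tcp_pos'],s['qpos'],s['wrist_force'],s['gripper_width']);print(R.from_rotvec(s['eef_rot']).as_matrix())
E
python3 st.py
```

```text
1.8167 [ 0.5037 -0.0761  0.4285] [-0.2796  0.1623  1.4235 -0.0001  1.5557  0.8944] [-0.5555 -0.7265  0.0226] 0.0032676893192798455
[[ 0.9223  0.3865  0.    ]
 [ 0.3865 -0.9223 -0.0001]
 [-0.      0.0001 -1.    ]]
```

Emit:
carry_out:
  moves:
    - {"xyz": [0.0135,-0.0323,0],"roll": 0,"grip": -1}
    - {"xyz": [0.0135,-0.0323,0],"roll": 0,"grip": -1}
    - {"xyz": [0,0,0],"roll": -7.15,"grip": -1}
    - {"xyz": [0,0,0],"roll": -7.15,"grip": -1}
    - {"xyz": [0,0,0],"roll": -7.15,"grip": -1}
    - {"xyz": [0,0,0],"roll": -7.15,"grip": -1}
    - {"xyz": [0,0,0],"roll": -7.15,"grip": -1}
    - {"xyz": [0,0,0],"roll": -7.15,"grip": -1}
    - {"xyz": [0,0,0],"roll": -7.15,"grip": -1}
    - {"xyz": [0,0,0],"roll": -7.15,"grip": -1}

```text
time: 2.65
tcp_pos: [0.5032, -0.0081, 0.4283]
eef_rot: [-2.401, -2.025, 0.001]
wrist_force: [-0.0, 0.3, 0.0]
gripper_width: 0.003
finger_force: 0.0
```

Emit:
carry_out:
  moves:
    - {"xyz": [0,0,0],"roll": -7.15,"grip": -1}
    - {"xyz": [0,0,0],"roll": -7.15,"grip": -1}
    - {"xyz": [0,0,0],"roll": -7.15,"grip": -1}
    - {"xyz": [0,0,0],"roll": -7.15,"grip": -1}
    - {"xyz": [0,0,0],"roll": -7.15,"grip": -1}
    - {"xyz": [0,0,0],"roll": -7.15,"grip": -1}
    - {"xyz": [0,0,0],"roll": -7.15,"grip": -1}
    - {"xyz": [0,0,0],"roll": -7.15,"grip": -1}
    - {"xyz": [0,0,0],"roll": -7.15,"grip": -1}
    - {"xyz": [0,0,0],"roll": -7.15,"grip": -1}

```text
time: 3.48
tcp_pos: [0.5031, -0.0081, 0.4283]
eef_rot: [-0.766, -3.046, 0.0]
wrist_force: [-0.3, 0.6, -0.2]
gripper_width: 0.001
finger_force: 0.0
```

Emit:
carry_out:
  moves:
    - {"xyz": [0,0,0],"roll": -7.15,"grip": -1}
    - {"xyz": [0,0,0],"roll": -7.15,"grip": -1}
    - {"xyz": [0,0,0],"roll": -7.15,"grip": -1}
    - {"xyz": [0,0,0],"roll": -7.15,"grip": -1}
    - {"xyz": [-0.04,0,0],"roll": 0,"grip": -1}
    - {"xyz": [-0.04,0,0],"roll": 0,"grip": -1}
    - {"xyz": [-0.04,0,0],"roll": 0,"grip": -1}
    - {"xyz": [-0.04,0,0],"roll": 0,"grip": -1}
    - {"xyz": [-0.04,0,0],"roll": 0,"grip": -1}

```text
time: 4.23
tcp_pos: [0.7048, -0.0079, 0.4282]
eef_rot: [0.001, -3.141, 0.0]
wrist_force: [1.3, -0.2, 0.9]
gripper_width: 0.007
finger_force: 0.0
```

```bash
python3 st.py
```

```text
4.2333 [ 0.7048 -0.0079  0.4282] [-0.1048  0.515   0.9059 -0.0001  1.7209 -1.6763] [ 1.3169 -0.1629  0.9484] 0.00706901870065811
[[-1.     -0.0007 -0.0002]
 [-0.0007  1.     -0.0001]
 [ 0.0002 -0.0001 -1.    ]]
```

Emit:
carry_out:
  moves:
    - {"xyz": [-0.04,0,0],"roll": 0,"grip": -1}
    - {"xyz": [-0.04,0,0],"roll": 0,"grip": -1}
    - {"xyz": [-0.04,0,0],"roll": 0,"grip": -1}
    - {"xyz": [-0.04,0,0],"roll": 0,"grip": -1}
    - {"xyz": [-0.04,0,0],"roll": 0,"grip": -1}
    - {"xyz": [-0.04,0,0],"roll": 0,"grip": -1}
    - {"xyz": [-0.04,0,0],"roll": 0,"grip": -1}
    - {"xyz": [-0.04,0,0],"roll": 0,"grip": -1}
    - {"xyz": [-0.04,0,0],"roll": 0,"grip": -1}

```text
time: 4.98
tcp_pos: [0.9067, -0.0075, 0.3693]
eef_rot: [-0.001, 3.059, -0.001]
wrist_force: [-0.4, -0.5, -0.6]
gripper_width: 0.007
finger_force: 0.0
```

```bash
python3 st.py
```

```text
4.9833 [ 0.9067 -0.0075  0.3693] [-0.0831  1.0171  0.0491  0.0068  1.9933 -1.6514] [-0.4146 -0.5086 -0.5652] 0.007465259832688454
[[-0.9966 -0.0006  0.0823]
 [-0.0006  1.     -0.0006]
 [-0.0823 -0.0006 -0.9966]]
```

The tilt goes the right way, with fingertips outward, once the arm reaches its limit. I'll push further and see whether it accumulates.

Emit:
carry_out:
  moves:
    - {"xyz": [-0.04,0,0],"roll": 0,"grip": -1}
    - {"xyz": [-0.04,0,0],"roll": 0,"grip": -1}
    - {"xyz": [-0.04,0,0],"roll": 0,"grip": -1}
    - {"xyz": [-0.04,0,0],"roll": 0,"grip": -1}
    - {"xyz": [-0.04,0,0],"roll": 0,"grip": -1}

```text
time: 5.4
tcp_pos: [0.9636, -0.0064, 0.3246]
eef_rot: [-0.001, 2.949, -0.002]
wrist_force: [0.1, -0.6, -0.0]
gripper_width: 0.003
finger_force: 0.0
```

Emit:
carry_out:
  moves:
    - {"xyz": [0.04,0,0],"roll": 0,"grip": -1}
    - {"xyz": [0.04,0,0],"roll": 0,"grip": -1}
    - {"xyz": [0.04,0,0],"roll": 0,"grip": -1}

```text
time: 5.65
tcp_pos: [0.9147, -0.0073, 0.3158]
eef_rot: [-0.001, 2.951, -0.002]
wrist_force: [2.3, 0.1, 1.1]
gripper_width: 0.007
finger_force: 0.0
```

```bash
python3 st.py
```

```text
5.65 [ 0.9147 -0.0073  0.3158] [-0.085   0.8567  0.5435  0.0149  1.5516 -1.6553] [2.2576 0.1025 1.0781] 0.00718184677539868
[[-0.9819 -0.0005  0.1893]
 [-0.0008  1.     -0.0012]
 [-0.1893 -0.0013 -0.9819]]
```

The tilt persists and accumulates; it's now 11° and I want about 35°.

Emit:
carry_out:
  moves:
    - {"xyz": [-0.04,0,-0.01],"roll": 0,"grip": -1}
    - {"xyz": [-0.04,0,-0.01],"roll": 0,"grip": -1}
    - {"xyz": [-0.04,0,-0.01],"roll": 0,"grip": -1}
    - {"xyz": [-0.04,0,-0.01],"roll": 0,"grip": -1}
    - {"xyz": [-0.04,0,-0.01],"roll": 0,"grip": -1}
    - {"xyz": [-0.04,0,-0.01],"roll": 0,"grip": -1}
    - {"xyz": [-0.04,0,-0.01],"roll": 0,"grip": -1}
    - {"xyz": [-0.04,0,-0.01],"roll": 0,"grip": -1}

```text
time: 6.32
tcp_pos: [0.9918, -0.0061, 0.3688]
eef_rot: [-0.001, 2.797, -0.004]
wrist_force: [-0.7, 0.5, 1.3]
gripper_width: 0.005
finger_force: 0.0
```

```bash
python3 st.py
```

```text
6.3167 [ 0.9918 -0.0061  0.3688] [-0.08    1.0371  0.0474  0.0247  1.713  -1.6439] [-0.6984  0.4798  1.3105] 0.005240381410775562
[[-0.9411 -0.0003  0.3381]
 [-0.0012  1.     -0.0026]
 [-0.3381 -0.0029 -0.9411]]
```

Emit:
carry_out:
  moves:
    - {"xyz": [-0.04,0,-0.01],"roll": 0,"grip": -1}
    - {"xyz": [-0.04,0,-0.01],"roll": 0,"grip": -1}
    - {"xyz": [-0.04,0,-0.01],"roll": 0,"grip": -1}
    - {"xyz": [-0.04,0,-0.01],"roll": 0,"grip": -1}
    - {"xyz": [-0.04,0,-0.01],"roll": 0,"grip": -1}
    - {"xyz": [-0.04,0,-0.01],"roll": 0,"grip": -1}
    - {"xyz": [-0.04,0,-0.01],"roll": 0,"grip": -1}
    - {"xyz": [-0.04,0,-0.01],"roll": 0,"grip": -1}

```text
time: 6.98
tcp_pos: [1.0156, -0.0043, 0.4426]
eef_rot: [-0.001, 2.608, -0.005]
wrist_force: [0.2, -0.8, -0.2]
gripper_width: 0.008
finger_force: 0.0
```

```bash
python3 st.py
```

```text
6.9833 [ 1.0156 -0.0043  0.4426] [-0.0803  0.9797  0.0483  0.0377  1.5808 -1.6412] [ 0.1593 -0.8056 -0.2052] 0.008004967305923857
[[-0.8608  0.0002  0.509 ]
 [-0.0016  1.     -0.0031]
 [-0.509  -0.0035 -0.8608]]
```

Emit:
carry_out:
  moves:
    - {"xyz": [-0.04,0,-0.01],"roll": 0,"grip": -0.24}
    - {"xyz": [-0.04,0,-0.01],"roll": 0,"grip": -0.24}
    - {"xyz": [-0.04,0,-0.01],"roll": 0,"grip": -0.24}

```text
time: 7.23
tcp_pos: [1.0175, -0.0038, 0.4805]
eef_rot: [-0.001, 2.536, -0.005]
wrist_force: [0.4, 0.2, 1.1]
gripper_width: 0.161
finger_force: 0.0
```

```bash
python3 st.py
```

```text
7.2333 [ 1.0175 -0.0038  0.4805] [-0.0811  0.9487  0.0484  0.0428  1.5407 -1.6406] [0.3772 0.1579 1.0512] 0.16113799216165678
[[-0.8224  0.0004  0.5689]
 [-0.0019  1.     -0.0034]
 [-0.5689 -0.0038 -0.8224]]
```

Emit:
carry_out:
  moves:
    - {"xyz": [0.0329,0,-0.0228],"roll": 0,"grip": -0.24}
    - {"xyz": [0.0329,0,-0.0228],"roll": 0,"grip": -0.24}
    - {"xyz": [0.0329,0,-0.0228],"roll": 0,"grip": -0.24}
    - {"xyz": [0.0329,0,-0.0228],"roll": 0,"grip": -0.24}
    - {"xyz": [0.0329,0,-0.0228],"roll": 0,"grip": -0.24}
    - {"xyz": [0.0329,0,-0.0228],"roll": 0,"grip": -0.24}
    - {"xyz": [0.0329,0,-0.0228],"roll": 0,"grip": -0.24}
    - {"xyz": [0.0329,0,-0.0228],"roll": 0,"grip": -0.24}

```text
time: 7.9
tcp_pos: [0.7624, -0.0043, 0.486]
eef_rot: [-0.002, 2.537, -0.005]
wrist_force: [0.3, -0.4, -0.1]
gripper_width: 0.382
finger_force: 0.0
```

Emit:
carry_out:
  moves:
    - {"xyz": [0.0329,0,-0.0228],"roll": 0,"grip": -0.24}
    - {"xyz": [0.0329,0,-0.0228],"roll": 0,"grip": -0.24}
    - {"xyz": [0.0329,0,-0.0228],"roll": 0,"grip": -0.24}
    - {"xyz": [0.0329,0,-0.0228],"roll": 0,"grip": -0.24}
    - {"xyz": [0.0329,0,-0.0228],"roll": 0,"grip": -0.24}
    - {"xyz": [0.0329,0,-0.0228],"roll": 0,"grip": -0.24}

```text
time: 8.4
tcp_pos: [0.5225, -0.0042, 0.4864]
eef_rot: [-0.002, 2.537, -0.005]
wrist_force: [0.0, -1.0, 0.4]
gripper_width: 0.377
finger_force: 0.0
```

```bash
python3 st.py
```

```text
8.4 [ 0.5225 -0.0042  0.4864] [-0.1972 -0.1085  1.6926  0.1324  0.9652 -1.8118] [ 0.0007 -0.962   0.3966] 0.3767578250551971
[[-0.8225 -0.0004  0.5687]
 [-0.0025  1.     -0.003 ]
 [-0.5687 -0.0039 -0.8225]]
```

Emit:
carry_out:
  moves:
    - {"xyz": [0.0329,0,-0.0228],"roll": 0,"grip": -0.24}
    - {"xyz": [0.0329,0,-0.0228],"roll": 0,"grip": -0.24}
    - {"xyz": [0.0165,0,-0.0114],"roll": 0,"grip": -0.24}
    - {"xyz": [0.0228,0,0.0329],"roll": 0,"grip": -0.24}
    - {"xyz": [0.0228,0,0.0329],"roll": 0,"grip": -0.24}
    - {"xyz": [0.0228,0,0.0329],"roll": 0,"grip": -0.24}
    - {"xyz": [0.0228,0,0.0329],"roll": 0,"grip": -0.24}
    - {"xyz": [0.0228,0,0.0329],"roll": 0,"grip": -0.24}

```text
time: 9.07
tcp_pos: [0.4234, -0.0055, 0.2856]
eef_rot: [-0.001, 2.535, -0.007]
wrist_force: [2.4, 0.3, 0.4]
gripper_width: 0.379
finger_force: 0.0
```

```bash
python3 st.py
```

```text
9.0667 [ 0.4234 -0.0055  0.2856] [-0.2788 -0.1482  2.254   0.3424  0.4703 -2.1117] [2.3646 0.2547 0.426 ] 0.3794404236998807
[[-0.8218  0.0008  0.5698]
 [-0.0025  1.     -0.0049]
 [-0.5698 -0.0054 -0.8217]]
```

Emit:
carry_out:
  moves:
    - {"xyz": [0.0228,0,0.0329],"roll": 0,"grip": -0.24}
    - {"xyz": [0.0228,0,0.0329],"roll": 0,"grip": -0.24}
    - {"xyz": [0.0228,0,0.0329],"roll": 0,"grip": -0.24}
    - {"xyz": [0.0228,0,0.0329],"roll": 0,"grip": -0.24}
    - {"xyz": [0.0228,0,0.0329],"roll": 0,"grip": -0.24}

```text
time: 9.48
tcp_pos: [0.4315, 0.0145, 0.161]
eef_rot: [0.021, 2.587, -0.024]
wrist_force: [-0.2, -0.1, 0.5]
gripper_width: 0.38
finger_force: 0.0
```

```bash
python3 st.py
```

```text
9.4833 [0.4315 0.0145 0.161 ] [-0.1658  0.1246  2.4222  0.9819  0.079  -2.682 ] [-0.204  -0.1383  0.5109] 0.37986252635536455
[[-0.8503  0.02    0.526 ]
 [ 0.0103  0.9997 -0.0214]
 [-0.5262 -0.0128 -0.8502]]
```

```bash
cat > k.py <<'E'
import numpy as np
from scipy.optimize import least_squares
from scipy.spatial.transform import Rotation as R
rz=lambda a:R.from_euler('z',a);ry=lambda a:R.from_euler('y',a)
Q=np.array([[-1.27957,.49147,1.55938,0,1.09167,-.10556],[-.2796,.1623,1.4235,-.0001,1.5557,.8944],[-.1048,.515,.9059,-.0001,1.7209,-1.6763],[-.0831,1.0171,.0491,.0068,1.9933,-1.6514],[-.0803,.9797,.0483,.0377,1.5808,-1.6412],[-.1972,-.1085,1.6926,.1324,.9652,-1.8118],[-.2788,-.1482,2.254,.3424,.4703,-2.1117],[-.1658,.1246,2.4222,.9819,.079,-2.682]])
P=np.array([[.24153,-.5762,.18804],[.5037,-.0761,.4285],[.7048,-.0079,.4282],[.9067,-.0075,.3693],[1.0156,-.0043,.4426],[.5225,-.0042,.4864],[.4234,-.0055,.2856],[.4315,.0145,.161]])
def fk(q,p):
    z0,x0,l1,l2,e,d,l3=p
    a=rz(q[0]);b=a*ry(q[1]);c=b*ry(q[2]);g=c*rz(q[3]);h=g*ry(q[4])
    T=a.apply([x0,d,z0])+b.apply([0,0,l1])+c.apply([e,0,l2])+h.apply([0,0,l3])
    return T,h*rz(q[5])
s=least_squares(lambda p:np.concatenate([fk(q,p)[0]-x for q,x in zip(Q,P)]),[.3,0,.4,.4,0,.066,.3])
par=s.x
E
python3 - <<'E'
from k import *
np.set_printoptions(precision=4,suppress=True)
print(par,abs(s.fun).max())
for q in Q[[0,5]]: print(fk(q,par)[1].as_matrix()[:,2], fk(q,par)[1].as_matrix()[:,0])
lo=[-3.1,-.84,.05,-1.13,.06,-2.69];hi=[3.1,2.19,2.79,4.28,2.93,2.69]
off=None
def ik(x,tilt,yaw,y=-.006,z=.012,seed=None):
    c,sn=np.cos(tilt),np.sin(tilt)
    # tool axes: z=(s,0,-c), x=(-c,0,-s)
    M=R.from_matrix(np.array([[-c,0,sn],[0,1,0],[-sn,0,-c]]))
    M=rz(yaw)*M
    C=fk(Q[2],par)[1]; # correct constant flange-roll offset
    obs=R.from_matrix(np.array([[-1,-.0007,0],[-.0007,1,0],[0,0,-1.]]));K=C.inv()*obs
    f=lambda q:np.r_[(fk(q,par)[0]-[x,y,z])*10,((fk(q,par)[1]*K).inv()*M).as_rotvec()]
    best=None
    for q0 in [Q[5],Q[6],Q[2]]:
        r=least_squares(f,np.clip(q0,np.array(lo)+.01,np.array(hi)-.01),bounds=(lo,hi))
        if best is None or r.cost<best.cost:best=r
    return best
for z in(.012,.1):
  for x in(.44,.48,.56,.65):
    for t in(20,25,30,35):
        r=ik(x,np.radians(t),0,z=z);print(z,x,t,"cost %.1e"%r.cost,r.x)
E
```

```text
[ 0.1966 -0.      0.5868  0.411   0.0431  0.0659  0.298 ] 5.740901252254682e-05
[-0.0003  0.0009 -1.    ] [-0.3865  0.9223  0.0009]
[ 0.5688 -0.003  -0.8225] [ 0.0004 -1.      0.0039]
0.012 0.44 20 cost 4.8e-03 [-0.1965  0.51    2.3472  0.9326  0.06   -2.69  ]
0.012 0.44 25 cost 1.7e-02 [-0.1961  0.5066  2.3469  0.9358  0.06   -2.69  ]
0.012 0.44 30 cost 3.6e-02 [-0.1957  0.5032  2.3466  0.939   0.06   -2.69  ]
0.012 0.44 35 cost 6.3e-02 [-0.1953  0.4997  2.3463  0.9423  0.06   -2.69  ]
0.012 0.48 20 cost 1.6e-03 [-0.1806  0.5347  2.2829  0.9489  0.06   -2.69  ]
0.012 0.48 25 cost 1.0e-02 [-0.1802  0.5319  2.2825  0.9521  0.06   -2.69  ]
0.012 0.48 30 cost 2.6e-02 [-0.1799  0.5291  2.282   0.9554  0.06   -2.69  ]
0.012 0.48 35 cost 4.9e-02 [-0.1795  0.5263  2.2816  0.9587  0.06   -2.69  ]
0.012 0.56 20 cost 8.3e-31 [-0.1574  0.5879  2.1344  0.6241  0.0917 -2.341 ]
0.012 0.56 25 cost 2.0e-03 [-0.1551  0.5872  2.1504  0.9778  0.06   -2.69  ]
0.012 0.56 30 cost 1.1e-02 [-0.1548  0.5853  2.1497  0.9811  0.06   -2.69  ]
0.012 0.56 35 cost 2.8e-02 [-0.1546  0.5834  2.1491  0.9844  0.06   -
[... 815 characters left out ...]
  0.9608  0.0622 -2.69  ]
0.1 0.48 35 cost 1.3e-02 [-0.1799  0.3249  2.3258  0.9661  0.06   -2.69  ]
0.1 0.56 20 cost 1.5e-31 [-0.1574  0.4182  2.0715  0.1755  0.3115 -1.8861]
0.1 0.56 25 cost 5.3e-30 [-0.1662  0.411   2.1356  0.4045  0.1783 -2.1204]
0.1 0.56 30 cost 2.5e-04 [-0.1672  0.4104  2.1838  0.9755  0.0871 -2.69  ]
0.1 0.56 35 cost 5.3e-03 [-0.1548  0.409   2.1884  0.9898  0.06   -2.69  ]
0.1 0.65 20 cost 1.9e-30 [-0.1314  0.5183  1.8585  0.1097  0.421  -1.7946]
0.1 0.65 25 cost 1.2e-30 [-0.1375  0.5065  1.9248  0.2082  0.2836 -1.8956]
0.1 0.65 30 cost 3.8e-27 [-0.1439  0.5015  1.9895  0.5     0.1499 -2.1909]
0.1 0.65 35 cost 6.9e-04 [-0.1392  0.5016  2.0269  1.0055  0.0736 -2.69  ]
```

```bash
cat > ik.py <<'E'
from k import *
lo=np.array([-3.1,-.84,.05,-1.13,.06,-2.69]);hi=np.array([3.1,2.19,2.79,4.28,2.93,2.69])
K=fk(Q[2],par)[1].inv()*R.from_matrix(np.array([[-1,-.0007,0],[-.0007,1,0],[0,0,-1.]]))
def ik(x,tilt,seed,y=-.006,z=.012):
    c,s=np.cos(np.radians(tilt)),np.sin(np.radians(tilt));M=R.from_matrix(np.array([[-c,0,s],[0,1,0],[-s,0,-c]]))
    f=lambda q:np.r_[(fk(q,par)[0]-[x,y,z])*10,((fk(q,par)[1]*K).inv()*M).as_rotvec()]
    return least_squares(f,seed,bounds=(lo,hi))
E
python3 - <<'E'
from ik import *
np.set_printoptions(precision=3,suppress=True)
for x,z in((.44,.15),(.44,.012),(.65,.012),(.6,.1),(.5,.4)):
  for t in(30,35,40):
    r=ik(x,t,[-.2,.4,2.2,3.1,.2,1.5],z=z);print(x,z,t,"%.0e"%r.cost,r.x)
E
```

```text
0.44 0.15 30 1e-03 [-0.242  0.169  2.439  1.813  0.117  2.69 ]
0.44 0.15 35 7e-30 [-0.27   0.172  2.466  2.096  0.177  2.387]
0.44 0.15 40 2e-20 [-0.292  0.197  2.533  2.517  0.322  1.944]
0.44 0.012 30 2e-30 [-0.249  0.601  2.553  2.898  0.536  1.564]
0.44 0.012 35 5e-22 [-0.27   0.671  2.62   2.917  0.756  1.513]
0.44 0.012 40 6e-24 [-0.292  0.772  2.688  2.921  1.006  1.464]
0.65 0.012 30 3e-30 [-0.144  0.66   2.039  2.392  0.105  2.193]
0.65 0.012 35 3e-30 [-0.15   0.674  2.098  2.788  0.251  1.79 ]
0.65 0.012 40 3e-30 [-0.157  0.698  2.153  2.888  0.412  1.683]
0.6 0.1 30 1e-03 [-0.153  0.455  2.142  1.89   0.07   2.69 ]
0.6 0.1 35 8e-21 [-0.168  0.458  2.169  2.318  0.131  2.252]
0.6 0.1 40 7e-31 [-0.177  0.474  2.229  2.714  0.276  1.848]
0.5 0.4 30 2e-01 [-0.108 -0.164  2.26   4.28   0.06   0.339]
0.5 0.4 35 1e-01 [-0.108 -0.166  2.259  4.28   0.06   0.346]
0.5 0.4 40 8e-02 [-0.107 -0.169  2.258  4.28   0.06   0.353]
```

Emit:
carry_out:
  moves:
    - {"xyz": [-0.0228,0,-0.0329],"roll": 0,"grip": -0.24}
    - {"xyz": [-0.0228,0,-0.0329],"roll": 0,"grip": -0.24}
    - {"xyz": [-0.0228,0,-0.0329],"roll": 0,"grip": -0.24}
    - {"xyz": [-0.0228,0,-0.0329],"roll": 0,"grip": -0.24}
    - {"xyz": [-0.0228,0,-0.0329],"roll": 0,"grip": -0.24}

```text
time: 9.9
tcp_pos: [0.4425, 0.0242, 0.2978]
eef_rot: [-0.009, 2.57, 0.021]
wrist_force: [1.4, 0.2, -0.5]
gripper_width: 0.377
finger_force: 0.0
```

```bash
python3 st.py
```

```text
9.9 [0.4425 0.0242 0.2978] [-0.1678 -0.117   2.177   0.2136  0.5284 -1.8994] [ 1.3987  0.2044 -0.5147] 0.37722866560308865
[[-0.8408 -0.0105  0.5412]
 [-0.0017  0.9999  0.0168]
 [-0.5413  0.0132 -0.8407]]
```

The other wrist branch (q4≈π) covers the whole low path at 35–40°. To reach it I need q6 on the positive side, so I'll roll half a turn and then descend through the flip.

Emit:
carry_out:
  moves:
    - {"xyz": [0,0,0],"roll": 7.15,"grip": -0.24}
    - {"xyz": [0,0,0],"roll": 7.15,"grip": -0.24}
    - {"xyz": [0,0,0],"roll": 7.15,"grip": -0.24}
    - {"xyz": [0,0,0],"roll": 7.15,"grip": -0.24}
    - {"xyz": [0,0,0],"roll": 7.15,"grip": -0.24}
    - {"xyz": [0,0,0],"roll": 7.15,"grip": -0.24}
    - {"xyz": [0,0,0],"roll": 7.15,"grip": -0.24}
    - {"xyz": [0,0,0],"roll": 7.15,"grip": -0.24}
    - {"xyz": [0,0,0],"roll": 7.15,"grip": -0.24}
    - {"xyz": [0,0,0],"roll": 7.15,"grip": -0.24}

```text
time: 10.73
tcp_pos: [0.4433, 0.0249, 0.2968]
eef_rot: [1.544, 2.149, 0.479]
wrist_force: [1.1, 0.7, -0.8]
gripper_width: 0.378
finger_force: 0.0
```

Emit:
carry_out:
  moves:
    - {"xyz": [0,0,0],"roll": 7.15,"grip": -0.24}
    - {"xyz": [0,0,0],"roll": 7.15,"grip": -0.24}
    - {"xyz": [0,0,0],"roll": 7.15,"grip": -0.24}
    - {"xyz": [0,0,0],"roll": 7.15,"grip": -0.24}
    - {"xyz": [0,0,0],"roll": 7.15,"grip": -0.24}
    - {"xyz": [0,0,0],"roll": 7.15,"grip": -0.24}
    - {"xyz": [0,0,0],"roll": 7.15,"grip": -0.24}
    - {"xyz": [0,0,0],"roll": 7.15,"grip": -0.24}
    - {"xyz": [0,0,0],"roll": 7.15,"grip": -0.24}
    - {"xyz": [0,0,0],"roll": 7.15,"grip": -0.24}

```text
time: 11.57
tcp_pos: [0.4433, 0.0249, 0.2968]
eef_rot: [2.718, 0.913, 0.813]
wrist_force: [-0.6, -0.0, 0.5]
gripper_width: 0.381
finger_force: 0.0
```

Emit:
carry_out:
  moves:
    - {"xyz": [0,0,0],"roll": 7.15,"grip": -0.24}
    - {"xyz": [0,0,0],"roll": 7.15,"grip": -0.24}
    - {"xyz": [0,0,0],"roll": 7.15,"grip": -0.24}
    - {"xyz": [0,0,0],"roll": 7.15,"grip": -0.24}
    - {"xyz": [0,0,0],"roll": 7.15,"grip": -0.24}
    - {"xyz": [0,0,0],"roll": 1.25,"grip": -0.24}

```text
time: 12.07
tcp_pos: [0.4433, 0.0249, 0.2968]
eef_rot: [-2.994, -0.003, -0.885]
wrist_force: [0.3, -0.9, -0.6]
gripper_width: 0.38
finger_force: 0.0
```

```bash
python3 st.py
```

```text
12.0667 [0.4433 0.0249 0.2968] [-0.168  -0.1147  2.1795  0.2222  0.5222  1.2392] [ 0.2858 -0.9179 -0.5676] 0.3798103433205388
[[ 0.8395  0.0077  0.5433]
 [-0.0034 -0.9998  0.0194]
 [ 0.5434 -0.0181 -0.8393]]
```

Emit:
carry_out:
  moves:
    - {"xyz": [-0.0163,0,0.0252],"roll": 0,"grip": -0.24}
    - {"xyz": [-0.0163,0,0.0252],"roll": 0,"grip": -0.24}
    - {"xyz": [-0.0163,0,0.0252],"roll": 0,"grip": -0.24}
    - {"xyz": [-0.0109,0,0.0168],"roll": 0,"grip": -0.24}
    - {"xyz": [-0.0109,0,0.0168],"roll": 0,"grip": -0.24}
    - {"xyz": [-0.0109,0,0.0168],"roll": 0,"grip": -0.24}

```text
time: 12.57
tcp_pos: [0.4447, 0.0304, 0.1741]
eef_rot: [-2.984, -0.024, -0.887]
wrist_force: [1.5, -0.2, 0.3]
gripper_width: 0.38
finger_force: 0.0
```

```bash
python3 st.py
```

```text
12.5667 [0.4447 0.0304 0.1741] [-0.1612  0.112   2.3936  1.0522  0.1376  0.3804] [ 1.5023 -0.1563  0.2804] 0.37971495380821896
[[ 0.8375  0.0229  0.5459]
 [ 0.0065 -0.9995  0.0319]
 [ 0.5463 -0.0232 -0.8372]]
```

Emit:
carry_out:
  moves:
    - {"xyz": [-0.0109,0,0.0168],"roll": 0,"grip": -0.24}
    - {"xyz": [-0.0082,0,0.0126],"roll": 0,"grip": -0.24}
    - {"xyz": [-0.0082,0,0.0126],"roll": 0,"grip": -0.24}
    - {"xyz": [-0.0082,0,0.0126],"roll": 0,"grip": -0.24}
    - {"xyz": [-0.0082,0,0.0126],"roll": 0,"grip": -0.24}
    - {"xyz": [-0.0082,0,0.0126],"roll": 0,"grip": -0.24}

```text
time: 13.07
tcp_pos: [0.4464, 0.0385, 0.1366]
eef_rot: [-2.961, -0.034, -0.887]
wrist_force: [-0.5, 0.2, -0.4]
gripper_width: 0.38
finger_force: 0.0
```

```bash
python3 st.py
```

```text
13.0667 [0.4464 0.0385 0.1366] [-0.1562  0.2153  2.4487  2.1455  0.167  -0.7191] [-0.5139  0.1876 -0.4172] 0.3800839452906371
[[ 0.8352  0.0356  0.5487]
 [ 0.0065 -0.9985  0.0549]
 [ 0.5499 -0.0423 -0.8342]]
```

Emit:
carry_out:
  moves:
    - {"xyz": [-0.0113,0,0.0082],"roll": 0,"grip": -0.24}
    - {"xyz": [-0.0113,0,0.0082],"roll": 0,"grip": -0.24}
    - {"xyz": [-0.0113,0,0.0082],"roll": 0,"grip": -0.24}
    - {"xyz": [-0.0113,0,0.0082],"roll": 0,"grip": -0.24}

```text
time: 13.4
tcp_pos: [0.428, 0.0408, 0.0884]
eef_rot: [-2.959, -0.035, -0.886]
wrist_force: [0.1, -0.8, 0.2]
gripper_width: 0.38
finger_force: 0.0
```

```bash
python3 st.py
```

```text
13.4 [0.428  0.0408 0.0884] [-0.1609  0.3553  2.5526  2.7239  0.363  -1.3197] [ 0.0632 -0.7546  0.2296] 0.38018953407256156
[[ 0.8354  0.0367  0.5484]
 [ 0.0065 -0.9984  0.0569]
 [ 0.5496 -0.044  -0.8343]]
```

Emit:
carry_out:
  moves:
    - {"xyz": [0,0,0],"roll": 7.15,"grip": -0.24}
    - {"xyz": [0,0,0],"roll": 7.15,"grip": -0.24}
    - {"xyz": [0,0,0],"roll": 7.15,"grip": -0.24}
    - {"xyz": [0,0,0],"roll": 7.15,"grip": -0.24}
    - {"xyz": [0,0,0],"roll": 7.15,"grip": -0.24}
    - {"xyz": [0,0,0],"roll": 7.15,"grip": -0.24}
    - {"xyz": [0,0,0],"roll": 7.15,"grip": -0.24}
    - {"xyz": [0,0,0],"roll": 7.15,"grip": -0.24}
    - {"xyz": [0,0,0],"roll": 7.15,"grip": -0.24}
    - {"xyz": [0,0,0],"roll": 7.15,"grip": -0.24}

```text
time: 14.23
tcp_pos: [0.4281, 0.0412, 0.0887]
eef_rot: [-2.198, 1.554, -0.607]
wrist_force: [0.4, -0.4, 0.3]
gripper_width: 0.375
finger_force: 0.0
```

Emit:
carry_out:
  moves:
    - {"xyz": [0,0,0],"roll": 7.15,"grip": -0.24}
    - {"xyz": [0,0,0],"roll": 7.15,"grip": -0.24}
    - {"xyz": [0,0,0],"roll": 7.15,"grip": -0.24}
    - {"xyz": [0,0,0],"roll": 7.15,"grip": -0.24}
    - {"xyz": [0,0,0],"roll": 7.15,"grip": -0.24}
    - {"xyz": [0,0,0],"roll": 7.15,"grip": -0.24}
    - {"xyz": [0,0,0],"roll": 7.15,"grip": -0.24}
    - {"xyz": [0,0,0],"roll": 7.15,"grip": -0.24}
    - {"xyz": [0,0,0],"roll": 7.15,"grip": -0.24}
    - {"xyz": [0,0,0],"roll": 7.15,"grip": -0.24}

```text
time: 15.07
tcp_pos: [0.4281, 0.0412, 0.0887]
eef_rot: [-0.836, 2.428, -0.172]
wrist_force: [0.9, 0.1, -0.0]
gripper_width: 0.379
finger_force: 0.0
```

Emit:
carry_out:
  moves:
    - {"xyz": [0,0,0],"roll": 7.15,"grip": -0.24}
    - {"xyz": [0,0,0],"roll": 7.15,"grip": -0.24}
    - {"xyz": [0,0,0],"roll": 7.15,"grip": -0.24}
    - {"xyz": [0,0,0],"roll": 7.15,"grip": -0.24}
    - {"xyz": [0,0,0],"roll": 7.15,"grip": -0.24}
    - {"xyz": [0,0,0],"roll": 3.75,"grip": -0.24}

```text
time: 15.57
tcp_pos: [0.4281, 0.0412, 0.0887]
eef_rot: [0.034, 2.561, 0.092]
wrist_force: [0.1, 0.3, -0.6]
gripper_width: 0.384
finger_force: 0.0
```

```bash
python3 st.py; python3 -c "
from h import *
a=arm.snapshot('scene');cv2.imwrite('pics/s1.png',cv2.resize(cv2.convertScaleAbs(a[60:260,130:370],alpha=1.4),None,fx=3,fy=3,interpolation=cv2.INTER_CUBIC))"
```

```text
15.5667 [0.4281 0.0412 0.0887] [-0.1608  0.3542  2.5514  2.7165  0.3604  1.8801] [ 0.0819  0.2788 -0.5529] 0.38374427726436394
[[-0.8367  0.0049  0.5476]
 [ 0.0442  0.9973  0.0585]
 [-0.5458  0.0732 -0.8347]]
```

View pics/s1.png

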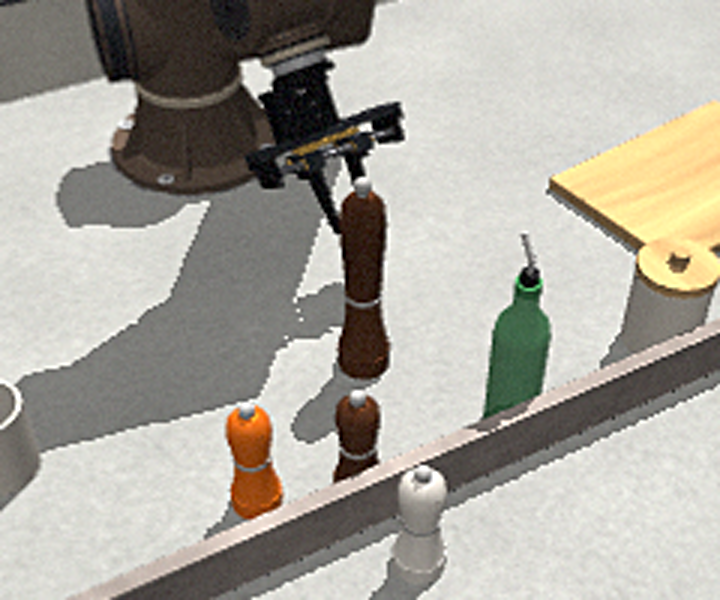

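The picture shows the mill at crop (363,300), untouched. The gripper is behind it with fingertips forward, body leaning back and camera on the rear side; salt and oil are unmoved. Next I lower the tips onto the push line.

Emit:
carry_out:
  moves:
    - {"xyz": [0.0096,-0.0128,0.0148],"roll": 0,"grip": -0.24}
    - {"xyz": [0.0096,-0.0128,0.0148],"roll": 0,"grip": -0.24}
    - {"xyz": [0.0096,-0.0128,0.0148],"roll": 0,"grip": -0.24}
    - {"xyz": [0.0096,-0.0129,0.0147],"roll": 0,"grip": -0.24}
    - {"xyz": [0,0,0],"roll": 0,"grip": -0.24}

```text
time: 16.03
tcp_pos: [0.4278, -0.0063, 0.0114]
eef_rot: [0.028, 2.565, 0.09]
wrist_force: [0.1, 0.2, 0.3]
gripper_width: 0.374
finger_force: 0.0
```

```bash
python3 st.py
```

```text
16.0333 [ 0.4278 -0.0063  0.0114] [-0.3386  0.6549  2.6238  2.769   0.7045  1.6089] [0.1255 0.1815 0.3225] 0.3741931719963464
[[-0.8392  0.0012  0.5437]
 [ 0.0393  0.9975  0.0585]
 [-0.5423  0.0705 -0.8372]]
```

Emit:
carry_out:
  moves:
    - {"xyz": [-0.0087,0,0.005],"roll": 0,"grip": -0.24}
    - {"xyz": [-0.0087,0,0.005],"roll": 0,"grip": -0.24}
    - {"xyz": [-0.0087,0,0.005],"roll": 0,"grip": -0.24}
    - {"xyz": [-0.0087,0,0.005],"roll": 0,"grip": -0.24}
    - {"xyz": [-0.0034,0,0.0022],"roll": 0,"grip": -0.24}
    - {"xyz": [-0.0034,0,0.0022],"roll": 0,"grip": -0.24}
    - {"xyz": [-0.0034,0,0.0022],"roll": 0,"grip": -0.24}
    - {"xyz": [-0.0034,0,0.0022],"roll": 0,"grip": -0.24}
    - {"xyz": [-0.0034,0,0.0022],"roll": 0,"grip": -0.24}
    - {"xyz": [-0.0034,0,0.0022],"roll": 0,"grip": -0.24}

```text
time: 16.87
tcp_pos: [0.4924, -0.0051, 0.0167]
eef_rot: [0.03, 2.562, 0.091]
wrist_force: [0.3, -0.5, -1.0]
gripper_width: 0.379
finger_force: 0.0
```

```bash
python3 st.py; python3 -c "
from h import *
a=arm.snapshot('scene')[90:230,190:330];b=arm.snapshot('top')[130:270,180:320]
cv2.imwrite('pics/s2.png',np.hstack([cv2.resize(cv2.convertScaleAbs(i,alpha=1.8),(396,396),interpolation=cv2.INTER_CUBIC) for i in(a,b)]))"
```

```text
16.8667 [ 0.4924 -0.0051  0.0167] [-0.2694  0.607   2.4569  2.715   0.5105  1.7599] [ 0.2764 -0.4855 -0.9524] 0.3788651396197433
[[-0.8374  0.002   0.5466]
 [ 0.0408  0.9974  0.0588]
 [-0.5451  0.0716 -0.8353]]
```

View pics/s2.png

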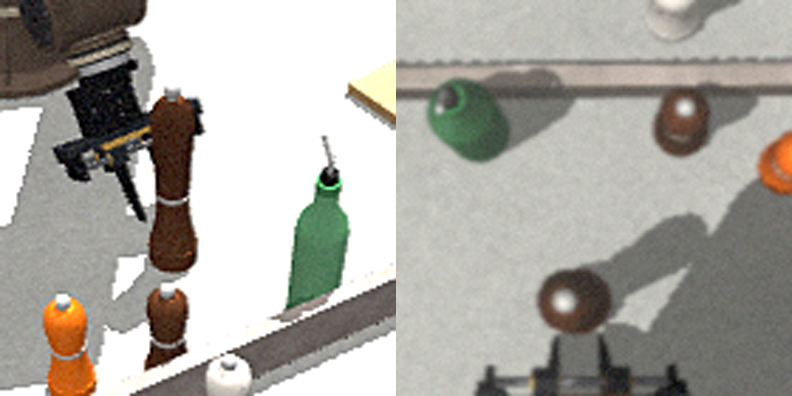

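The view shows the fingertips just short of the foot and centred on it, with ample clearance between gripper body and mill. Forces are still zero, so I push on gently.

Emit:
carry_out:
  moves:
    - {"xyz": [-0.0039,-0.0001,0.0031],"roll": 0,"grip": -0.24}
    - {"xyz": [-0.0039,-0.0001,0.0031],"roll": 0,"grip": -0.24}
    - {"xyz": [-0.0039,-0.0001,0.0031],"roll": 0,"grip": -0.24}
    - {"xyz": [-0.0039,-0.0001,0.0031],"roll": 0,"grip": -0.24}
    - {"xyz": [-0.0039,-0.0001,0.0031],"roll": 0,"grip": -0.24}
    - {"xyz": [-0.0039,-0.0001,0.0031],"roll": 0,"grip": -0.24}

```text
time: 17.47
tcp_pos: [0.522, -0.0054, 0.0139]
eef_rot: [0.03, 2.562, 0.091]
wrist_force: [-6.2, 0.2, 9.5]
gripper_width: 0.38
finger_force: 5.1
```

```bash
python3 st.py; cat > see.py <<'E'
from h import *
import sys
np.set_printoptions(precision=4,suppress=True)
a=arm.snapshot('scene');b=arm.snapshot('top')
cv2.imwrite('pics/_s.png',a);cv2.imwrite('pics/_t.png',b)
def knob(I,p,r=6):
    x,y=np.round(p).astype(int);w=I[y-r:y+r+1,x-r:x+r+1].astype(float);m=w.min(2);B,Rr=w[...,0],w[...,2]
    k=np.where((Rr-B<25),w.max(2),0);sub=k[r-4:r+5,r-4:r+5]
    k=np.clip(sub-.55*sub.max(),0,None);Y,X=np.mgrid[y-4:y+5,x-4:x+5];return (X*k).sum()/k.sum(),(Y*k).sum()/k.sum()
e=[float(v) for v in sys.argv[1:3]]
pt=proj('top',[e[0],e[1],.255])[0];kt=knob(b,pt);print('exp',pt,'got',kt,'mill',plane('top',[kt],.255)[0])
E
python3 see.py .52 -.005
```

```text
17.4667 [ 0.522  -0.0054  0.0139] [-0.2481  0.6155  2.3854  2.6885  0.4524  1.8137] [-6.2215  0.2073  9.5456] 0.37975212166809763
[[-0.8375  0.0021  0.5465]
 [ 0.0409  0.9974  0.059 ]
 [-0.545   0.0718 -0.8354]]
exp [238.4541 234.9513] got (np.float64(238.08563348416288), np.float64(232.7788461538462)) mill [ 0.5246 -0.0042  0.255 ]
```

```bash
python3 -c "
from h import *
a=cv2.imread('pics/_s.png')[90:230,190:330];b=cv2.imread('pics/_t.png')[130:270,180:320]
cv2.imwrite('pics/s3.png',np.hstack([cv2.resize(cv2.convertScaleAbs(i,alpha=k),(396,396),interpolation=cv2.INTER_CUBIC) for i,k in((a,1.3),(b,1.8))]))"
```

```text
(no output)
```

View pics/s3.png

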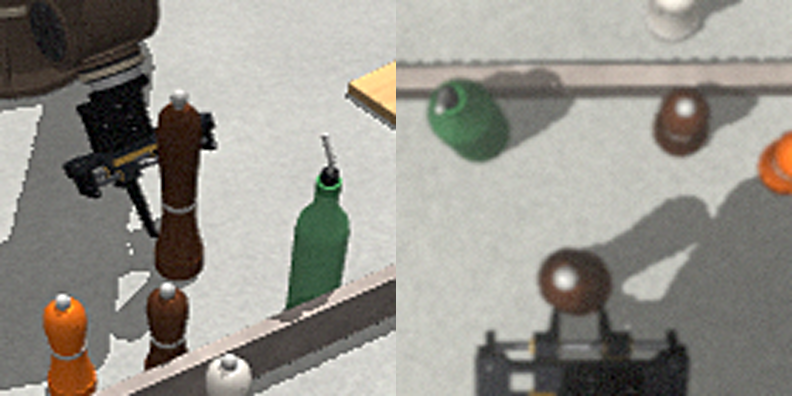

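```bash
sed -i 's/^def knob.*/def knob(I,p,r=9):/; s/r-4:r+5,r-4:r+5/:,:/; s/y-4:y+5,x-4:x+5/y-r:y+r+1,x-r:x+r+1/; s/^a=arm.*/if len(sys.argv)<4: a=arm.snapshot("scene");b=arm.snapshot("top")\nelse: a=cv2.imread("pics\/%s"%sys.argv[3]);b=cv2.imread("pics\/%s"%sys.argv[4])/; s/^cv2.imwrite.*/if len(sys.argv)<4: cv2.imwrite("pics\/_s.png",a);cv2.imwrite("pics\/_t.png",b)/' see.py
cat >> see.py <<'E'
# body outline in scene: midpoints and foot bottom
B,G,Rr=[a[...,i].astype(int) for i in range(3)]
m=((Rr-B>8)&(Rr<110)).astype(np.uint8)
pc=proj('scene',[e[0],e[1],.13])[0].astype(int);n,l,stt,c=cv2.connectedComponentsWithStats(m)
ids=l[pc[1]-30:pc[1]+30,pc[0]-5:pc[0]+6].ravel();i=np.bincount(ids[ids>0]).argmax();M=l==i
ys=np.nonzero(M.any(1))[0];mid=lambda y:np.mean(np.nonzero(M[y])[0])
print('scene rows',ys.min(),ys.max(),'mid upper %.2f foot %.2f'%(np.mean([mid(y) for y in range(ys.min()+4,ys.min()+24)]),np.mean([mid(y) for y in range(ys.max()-12,ys.max()-3)])))
u=proj('scene',[[e[0],e[1],z] for z in(.01,.26)]);print('pred axis foot/top',u.ravel())
print('pred front foot row',proj('scene',[e[0]+.024,e[1]-.02,0]))
k=knob(a,proj('scene',[e[0],e[1],.255])[0],6);print('tri',tri(k,kt))
E
python3 see.py .517 -.0045 scene0.png top0.png;python3 see.py .536 -.0045 _s.png _t.png
```

```text
exp [238.2248 236.3572] got (np.float64(234.7773199718415), np.float64(236.33796430494021)) mill [0.5171 0.0029 0.255 ]
scene rows 123 160 mid upper 250.32 foot 250.72
pred axis foot/top [250.4064 177.3378 250.1181 118.2987]
pred front foot row [[248.7343 185.4937]]
tri (array([ 0.5155, -0.0006,  0.2578]), np.float64(0.00726699501722905))
exp [238.2015 227.4724] got (np.float64(234.68034730582616), np.float64(226.6962168472511)) mill [0.5377 0.0031 0.255 ]
scene rows 126 189 mid upper 250.89 foot 252.56
pred axis foot/top [253.0231 180.6346 253.1712 121.5323]
pred front foot row [[251.365  188.9018]]
tri (array([ 0.5359, -0.0006,  0.2604]), np.float64(0.00739124334338742))
```

```bash
python3 - <<'E'
from h import *
np.set_printoptions(precision=2,suppress=True)
s=arm.observe();p=s['tcp_pos'];M=R.from_rotvec(s['eef_rot']).as_matrix();print(p,s['wrist_force'])
b=cv2.convertScaleAbs(cv2.imread('pics/_t.png'),alpha=2.2);a=cv2.convertScaleAbs(cv2.imread('pics/_s.png'),alpha=1.5)
def crop(I,n,x,y,w,h,k,off):
    o=cv2.resize(I[y:y+h,x:x+w],None,fx=k,fy=k,interpolation=cv2.INTER_CUBIC)
    pts=[[0,0,0],[0,.018,0],[0,-.018,0],[0,.018,-.05],[0,-.018,-.05]]
    for t in pts:
        u=(proj(n,p+M@t)[0]-[x,y]+.5)*k;cv2.circle(o,tuple(u.astype(int)),2,(0,0,255),-1)
    for r in(.5365,.5475):
        c=proj(n,[[r+.031*np.cos(q),-.0045+.031*np.sin(q),.0] for q in np.linspace(0,6.28,40)]);cv2.polylines(o,[((c-[x,y]+.5)*k).astype(int)],True,(0,255,255) if r<.54 else (255,255,0))
    return o
A=crop(a,'scene',215,110,75,90,5.2,0);B=crop(b,'top',205,205,75,90,5.2,0);cv2.imwrite('pics/s4.png',np.hstack([A,B]))
E
```

```text
[ 0.52 -0.01  0.01] [-1.73  1.52  1.89]
```

View pics/s4.png

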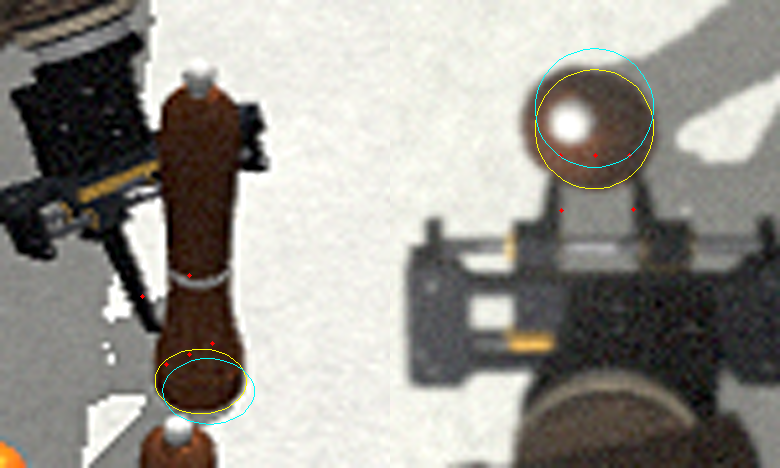

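The foot is at x≈0.537, still upright, matching the yellow circle. The real fingertips end about 12 mm short of the TCP when open, so contact was near the foot's upper rim at z≈27 mm. I'll back off, go lower and push again.

Emit:
carry_out:
  moves:
    - {"xyz": [0.0063,0,-0.0041],"roll": 0,"grip": -0.24}
    - {"xyz": [0.0063,0,-0.0041],"roll": 0,"grip": -0.24}
    - {"xyz": [0.0063,0,-0.0041],"roll": 0,"grip": -0.24}
    - {"xyz": [0.003,-0.0004,0.0046],"roll": 0,"grip": -0.24}
    - {"xyz": [0.003,-0.0004,0.0046],"roll": 0,"grip": -0.24}
    - {"xyz": [0,0,0],"roll": 0,"grip": -0.24}

```text
time: 18.07
tcp_pos: [0.4994, -0.0057, 0.0017]
eef_rot: [0.031, 2.563, 0.091]
wrist_force: [0.6, 0.8, -0.2]
gripper_width: 0.377
finger_force: 0.0
```

```bash
python3 st.py
```

```text
18.0667 [ 0.4994 -0.0057  0.0017] [-0.2653  0.6518  2.4458  2.7425  0.5407  1.7333] [ 0.6497  0.7811 -0.1713] 0.37728174050858765
[[-0.8377  0.0026  0.5461]
 [ 0.0415  0.9974  0.0589]
 [-0.5445  0.0719 -0.8357]]
```

Emit:
carry_out:
  moves:
    - {"xyz": [-0.0042,0,0.0027],"roll": 0,"grip": -0.24}
    - {"xyz": [-0.0042,0,0.0027],"roll": 0,"grip": -0.24}
    - {"xyz": [-0.0042,0,0.0027],"roll": 0,"grip": -0.24}
    - {"xyz": [-0.0042,0,0.0027],"roll": 0,"grip": -0.24}
    - {"xyz": [-0.0042,0,0.0027],"roll": 0,"grip": -0.24}
    - {"xyz": [-0.0042,0,0.0027],"roll": 0,"grip": -0.24}
    - {"xyz": [-0.0042,0,0.0027],"roll": 0,"grip": -0.24}
    - {"xyz": [-0.0042,0,0.0027],"roll": 0,"grip": -0.24}

```text
time: 18.73
tcp_pos: [0.5397, -0.0056, 0.0031]
eef_rot: [0.03, 2.562, 0.091]
wrist_force: [-2.4, 0.0, 0.4]
gripper_width: 0.376
finger_force: 1.1
```

```bash
python3 st.py;python3 see.py .552 -.0045
```

```text
18.7333 [ 0.5397 -0.0056  0.0031] [-0.2367  0.6471  2.3465  2.6965  0.4453  1.8173] [-2.3502  0.0149  0.3993] 0.3763380142972033
[[-0.8374  0.0021  0.5466]
 [ 0.0409  0.9974  0.0589]
 [-0.5451  0.0717 -0.8353]]
exp [238.1828 220.0121] got (np.float64(234.55060815961292), np.float64(220.03040798064495)) mill [0.552  0.0033 0.255 ]
scene rows 130 220 mid upper 254.24 foot 248.50
pred axis foot/top [255.2637 183.4573 255.7921 124.3079]
pred front foot row [[253.618  191.8204]]
tri (array([0.5506, 0.0004, 0.2567]), np.float64(0.0061547061658141404))
```

Clean sliding now: 2.4 N along x and almost no vertical force. I'll continue to TCP x≈0.64, staying short of where the wide gripper body could come near the oil or salt.

Emit:
carry_out:
  moves:
    - {"xyz": [-0.0042,0,0.0027],"roll": 0,"grip": -0.24}
    - {"xyz": [-0.0042,0,0.0027],"roll": 0,"grip": -0.24}
    - {"xyz": [-0.0042,0,0.0027],"roll": 0,"grip": -0.24}
    - {"xyz": [-0.0042,0,0.0027],"roll": 0,"grip": -0.24}
    - {"xyz": [-0.0042,0,0.0027],"roll": 0,"grip": -0.24}
    - {"xyz": [-0.0042,0,0.0027],"roll": 0,"grip": -0.24}
    - {"xyz": [-0.0042,0,0.0027],"roll": 0,"grip": -0.24}
    - {"xyz": [-0.0042,0,0.0027],"roll": 0,"grip": -0.24}
    - {"xyz": [-0.0042,0,0.0027],"roll": 0,"grip": -0.24}
    - {"xyz": [-0.0042,0,0.0027],"roll": 0,"grip": -0.24}

```text
time: 19.67
tcp_pos: [0.5898, -0.0057, 0.0034]
eef_rot: [0.03, 2.562, 0.091]
wrist_force: [-1.9, 0.4, -0.1]
gripper_width: 0.376
finger_force: 1.0
```

```bash
python3 st.py
```

```text
19.6667 [ 0.5898 -0.0057  0.0034] [-0.2093  0.6588  2.2249  2.6119  0.3456  1.938 ] [-1.8695  0.3883 -0.1233] 0.3763688329955847
[[-0.8372  0.0021  0.5468]
 [ 0.0409  0.9974  0.0589]
 [-0.5453  0.0717 -0.8352]]
```

Emit:
carry_out:
  moves:
    - {"xyz": [-0.0042,0,0.0027],"roll": 0,"grip": -0.24}
    - {"xyz": [-0.0042,0,0.0027],"roll": 0,"grip": -0.24}
    - {"xyz": [-0.0042,0,0.0027],"roll": 0,"grip": -0.24}
    - {"xyz": [-0.0042,0,0.0027],"roll": 0,"grip": -0.24}
    - {"xyz": [-0.0042,0,0.0027],"roll": 0,"grip": -0.24}
    - {"xyz": [-0.0042,0,0.0027],"roll": 0,"grip": -0.24}
    - {"xyz": [-0.0042,0,0.0027],"roll": 0,"grip": -0.24}
    - {"xyz": [-0.0042,0,0.0027],"roll": 0,"grip": -0.24}
    - {"xyz": [-0.0042,0,0.0027],"roll": 0,"grip": -0.24}

```text
time: 20.42
tcp_pos: [0.6347, -0.0059, 0.0038]
eef_rot: [0.03, 2.562, 0.091]
wrist_force: [-2.6, 0.5, -0.6]
gripper_width: 0.382
finger_force: 1.0
```

Emit:
carry_out:
  moves:
    - {"xyz": [0.005,0,-0.0032],"roll": 0,"grip": -0.24}
    - {"xyz": [0.0126,0,-0.0081],"roll": 0,"grip": -0.24}
    - {"xyz": [0.0168,0,-0.0108],"roll": 0,"grip": -0.24}
    - {"xyz": [0.0084,0,-0.0128],"roll": 0,"grip": -1}
    - {"xyz": [0,0,0],"roll": 0,"grip": -1}
    - {"xyz": [0,0,0],"roll": 0,"grip": -1}
    - {"xyz": [0,0,0],"roll": 0,"grip": -1}

```text
time: 21.0
tcp_pos: [0.5805, -0.0064, 0.0099]
eef_rot: [0.03, 2.56, 0.091]
wrist_force: [0.4, 0.4, -0.5]
gripper_width: 0.157
finger_force: 0.0
```

```bash
python3 st.py;python3 see.py .65 -.005; python3 -c "
from h import *
s=arm.observe();p=s['tcp_pos'];M=R.from_rotvec(s['eef_rot']).as_matrix()
a=cv2.imread('pics/_s.png');b=cv2.imread('pics/_t.png')
def crop(I,n,x,y,w,h,k,al):
    o=cv2.resize(cv2.convertScaleAbs(I[y:y+h,x:x+w],alpha=al),None,fx=k,fy=k,interpolation=cv2.INTER_CUBIC)
    d=lambda X,c:cv2.circle(o,tuple(((proj(n,X)[0]-[x,y]+.5)*k).astype(int)),2,c,-1)
    d(p,(0,0,255))
    for cx,cy,r in((.6845,-.0063,.031),(.6855,-.1035,.027),(.6825,.092,.03)):
        c=proj(n,[[cx+r*np.cos(q),cy+r*np.sin(q),0] for q in np.linspace(0,6.28,40)]);cv2.polylines(o,[((c-[x,y]+.5)*k).astype(int)],True,(0,255,255))
    return o
cv2.imwrite('pics/s5.png',np.hstack([crop(a,'scene',215,100,100,120,3.9,1.5),crop(b,'top',190,145,100,120,3.9,2.2)]))"
```

```text
21.0 [ 0.5805 -0.0064  0.0099] [-0.2155  0.6407  2.2464  2.6093  0.351   1.9346] [ 0.3571  0.3913 -0.4938] 0.15740602202794948
[[-0.8362  0.0021  0.5483]
 [ 0.041   0.9974  0.0586]
 [-0.5468  0.0715 -0.8342]]
exp [238.3165 174.8031] got (np.float64(237.962648556876), np.float64(175.3039049235993)) mill [ 0.6489 -0.0042  0.255 ]
scene rows 147 210 mid upper 271.80 foot 269.67
pred axis foot/top [269.6465 201.7933 272.772  142.4948]
pred front foot row [[268.0894 210.7938]]
tri (array([ 0.6498, -0.0016,  0.2601]), np.float64(0.006676308761833002))
```

View pics/s5.png

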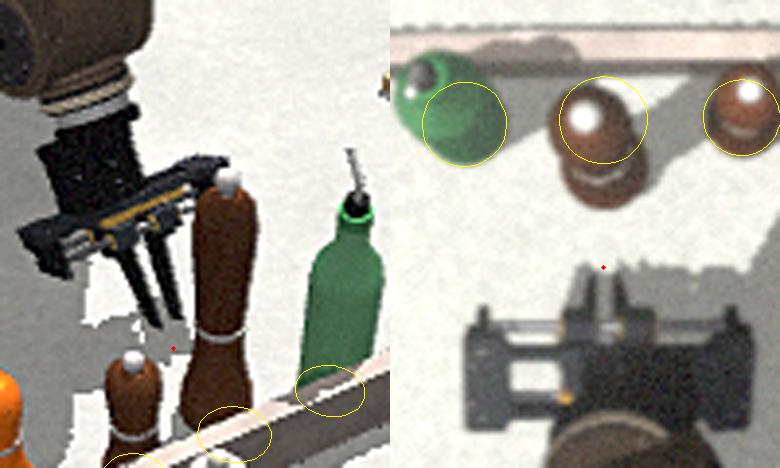

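Mill upright at about (0.650, −0.005) on the target line; salt and oil fit their circles. Before the last 35 mm I'll check numerically how far forward the body really reaches.

```bash
python3 - <<'E'
from h import *
np.set_printoptions(precision=1,suppress=True)
s=arm.observe();p=s['tcp_pos'];M=R.from_rotvec(s['eef_rot']).as_matrix()
for h in(-.0375,-.025,-.016):
  for z in(-.078,-.12): print(h,z,*[proj('top',p+M@[h,y,z])[0] for y in(-.09,.09)],*[proj('scene',p+M@[h,y,z])[0] for y in(-.09,.09)])
print('rear',[proj('scene',p+M@[.0375,y,-.078])[0] for y in(-.09,.09)])
t=cv2.imread('pics/_t.png').max(2)
for c in(210,212,214,216,220,276,278,280,282,284): print(c,t[215:262:2,c])
E
```

```text
-0.0375 -0.078 [280.8 215.7] [209.1 215.7] [231.5 179.9] [279.2 158.9]
-0.0375 -0.12 [282.4 224.4] [208.3 224.5] [227.  167.8] [275.5 147.1]
-0.025 -0.078 [280.6 219.9] [209.2 220. ] [230.2 179.3] [277.6 158.6]
-0.025 -0.12 [282.2 228.7] [208.4 228.9] [225.8 167.4] [273.9 146.9]
-0.016 -0.078 [280.4 223. ] [209.3 223.1] [229.4 179. ] [276.5 158.3]
-0.016 -0.12 [282.  231.9] [208.5 232.1] [225.  167.1] [272.7 146.8]
rear [array([224.4, 176.8]), array([269.9, 157.1])]
210 [112 117 113 114 115 115 106  49  36  42  46  46  51  45  43  44  45  52
  45  44  77 116 114 112]
212 [114 111 110 116  94  73  59  35  38  47  58  47  47  45  43  43  42  46
  44  44  63 115 114 114]
214 [115 109 109 111  70  41  37  35  33  43  56  43  47  42  44  41  44  45
  46  44  66 117 115 113]
216 [114 115 110 109 109 102  67  49  38  43  46  45  44  44  40  44  45  42
  43  40  67 114 112 111]
220 [111 114 116 113 114 112  73  63  90  44  39  48  63  62  59  43  39  40
  41  69 102 112 112 113]
276 [66 66 61 66 46 30 21 25 27 25 29 26 29 19 20 21 26 25 25 18 45 63 65 67]
278 [65 62 65 63 42 28 22 20 25 26 30 24 21 26 22 19 23 22 30 19 47 61 67 66]
280 [77 63 61 64 66 62 50 18 26 21 24 26 25 27 22 22 29 33 22 24 45 65 66 64]
282 [70 68 63 65 65 67 58 36 35 23 31 37 30 37 33 37 38 39 44 46 63 65 66 65]
284 [65 64 63 62 63 68 65 63 64 56 56 59 62 63 64 64 63 63 63 66 68 67 69 68]
```

The visible body sits at least 8 mm further back than the described box, leaving roughly 15 mm to the bottle at the end. I'll finish with the fingers shut for extra reach.

Emit:
carry_out:
  moves:
    - {"xyz": [0.0017,-0.0002,0.0025],"roll": 0,"grip": -1}
    - {"xyz": [0.0017,-0.0002,0.0025],"roll": 0,"grip": -1}
    - {"xyz": [-0.0084,0,0.0055],"roll": 0,"grip": -1}
    - {"xyz": [-0.0084,0,0.0055],"roll": 0,"grip": -1}
    - {"xyz": [-0.0084,0,0.0055],"roll": 0,"grip": -1}
    - {"xyz": [-0.0042,0,0.0027],"roll": 0,"grip": -1}
    - {"xyz": [-0.0042,0,0.0027],"roll": 0,"grip": -1}
    - {"xyz": [-0.0042,0,0.0027],"roll": 0,"grip": -1}
    - {"xyz": [-0.0042,0,0.0027],"roll": 0,"grip": -1}

```text
time: 21.85
tcp_pos: [0.6292, -0.0062, 0.0033]
eef_rot: [0.03, 2.563, 0.091]
wrist_force: [-2.4, 0.1, 0.3]
gripper_width: 0.007
finger_force: 1.0
```

```bash
python3 st.py
```

```text
21.85 [ 0.6292 -0.0062  0.0033] [-0.1924  0.676   2.1286  2.5037  0.2759  2.0685] [-2.3636  0.099   0.2592] 0.006594357939494239
[[-0.8378  0.0022  0.546 ]
 [ 0.041   0.9974  0.0589]
 [-0.5445  0.0717 -0.8357]]
```

Emit:
carry_out:
  moves:
    - {"xyz": [-0.0042,0,0.0027],"roll": 0,"grip": -1}
    - {"xyz": [-0.0042,0,0.0027],"roll": 0,"grip": -1}
    - {"xyz": [-0.0042,0,0.0027],"roll": 0,"grip": -1}
    - {"xyz": [-0.0042,0,0.0027],"roll": 0,"grip": -1}
    - {"xyz": [-0.0042,0,0.0027],"roll": 0,"grip": -1}

```text
time: 22.27
tcp_pos: [0.6546, -0.0063, 0.0037]
eef_rot: [0.03, 2.562, 0.091]
wrist_force: [-1.9, -0.4, -0.2]
gripper_width: 0.002
finger_force: 0.9
```

```bash
python3 st.py; python3 see.py .675 -.006
```

```text
22.2667 [ 0.6546 -0.0063  0.0037] [-0.1827  0.6891  2.0666  2.406   0.2364  2.1788] [-1.9216 -0.4487 -0.1992] 0.001791005417227165
[[-0.8374  0.0022  0.5466]
 [ 0.041   0.9974  0.0588]
 [-0.5451  0.0716 -0.8353]]
exp [238.7551 163.4157] got (np.float64(239.51510897861266), np.float64(160.38938798427853)) mill [ 0.6817 -0.0077  0.255 ]
scene rows 152 191 mid upper 275.37 foot 275.95
pred axis foot/top [273.3202 206.8637 277.157  147.5727]
pred front foot row [[271.7871 216.045 ]]
tri (array([ 0.6793, -0.0092,  0.2656]), np.float64(0.0020511486452593434))
```

Emit:
carry_out:
  moves:
    - {"xyz": [-0.0017,0,0.0011],"roll": 0,"grip": -1}
    - {"xyz": [-0.0017,0,0.0011],"roll": 0,"grip": -1}
    - {"xyz": [-0.0017,0,0.0011],"roll": 0,"grip": -1}

```text
time: 22.62
tcp_pos: [0.6603, -0.0063, 0.0039]
eef_rot: [0.03, 2.562, 0.091]
wrist_force: [-2.1, 0.2, 1.0]
gripper_width: 0.002
finger_force: 1.5
```

Emit:
carry_out:
  moves:
    - {"xyz": [-0.0012,0,0.0008],"roll": 0,"grip": -1}

```text
time: 22.7
tcp_pos: [0.6614, -0.0064, 0.0036]
eef_rot: [0.03, 2.563, 0.091]
wrist_force: [-10.2, -0.5, 6.2]
gripper_width: 0.006
finger_force: 6.2
```

Emit:
carry_out:
  moves:
    - {"xyz": [-0.0012,0,0.0008],"roll": 0,"grip": -1}

```text
time: 22.78
tcp_pos: [0.6617, -0.0063, 0.0033]
eef_rot: [0.03, 2.565, 0.09]
wrist_force: [-20.5, 0.0, 13.3]
gripper_width: 0.002
finger_force: 11.2
```

The force rose to 20 N, so the foot is against the upstand. I back straight off and check.

Emit:
carry_out:
  moves:
    - {"xyz": [0.0012,0,-0.0008],"roll": 0,"grip": -1}
    - {"xyz": [0.0017,0,-0.0011],"roll": 0,"grip": -1}
    - {"xyz": [0.0042,0,-0.0027],"roll": 0,"grip": -1}
    - {"xyz": [0.0126,0,-0.0082],"roll": 0,"grip": -1}
    - {"xyz": [0.0168,0,-0.0109],"roll": 0,"grip": -1}
    - {"xyz": [0.0252,0,-0.0164],"roll": 0,"grip": -1}
    - {"xyz": [0.0252,0,-0.0164],"roll": 0,"grip": -1}
    - {"xyz": [0,0,0],"roll": 0,"grip": -1}

```text
time: 23.45
tcp_pos: [0.5548, -0.0057, 0.003]
eef_rot: [0.031, 2.566, 0.092]
wrist_force: [0.4, -0.0, 0.5]
gripper_width: 0.003
finger_force: 0.0
```

```bash
python3 st.py; python3 see.py .6845 -.006; python3 - <<'E'
from m import *
np.set_printoptions(precision=4,suppress=True)
S=cv2.imread('pics/_s.png');b,g,r=[S[...,i].astype(int) for i in range(3)]
br=(r-b>4)&(r<95);gr=(g-r>12)
for n,m,rows,x0,x1,xx in(("mill",br,range(160,195),262,292,.6845),("salt",br,range(196,210),236,260,.6855),("oil",gr,range(166,186),285,318,.6825)):
    L,Rr=edges(S,m,rows,x0,x1);o,a,sd,k=azim(L,Rr);d=(xx-o[0])/np.cos(a);print(n,sd,o[1]+d*np.sin(a))
a=S;b=cv2.imread('pics/_t.png')
def crop(I,n,x,y,w,h,k,al):
    o=cv2.resize(cv2.convertScaleAbs(I[y:y+h,x:x+w],alpha=al),None,fx=k,fy=k,interpolation=cv2.INTER_CUBIC)
    for cx,cy,r in((.6845,-.0063,.031),(.6855,-.1035,.027),(.6825,.092,.03)):
        c=proj(n,[[cx+r*np.cos(q),cy+r*np.sin(q),0] for q in np.linspace(0,6.28,40)]);cv2.polylines(o,[((c-[x,y]+.5)*k).astype(int)],True,(0,255,255))
        t=proj(n,[[cx,cy,0],[cx,cy,.26]]);cv2.polylines(o,[((t-[x,y]+.5)*k).astype(int)],False,(255,255,0))
    return o
cv2.imwrite('pics/s6.png',np.hstack([crop(a,'scene',215,120,100,120,3.9,1.5),crop(b,'top',190,135,100,120,3.9,2.2)]))
E
```

```text
23.45 [ 0.5548 -0.0057  0.003 ] [-0.2274  0.6482  2.3071  2.6687  0.4063  1.8585] [ 0.4488 -0.0429  0.5256] 0.0034529084704023735
[[-0.8396  0.0029  0.5432]
 [ 0.0417  0.9974  0.0591]
 [-0.5416  0.0723 -0.8375]]
exp [238.7473 159.1075] got (np.float64(238.83156235929766), np.float64(156.67946870778928)) mill [ 0.6899 -0.0062  0.255 ]
scene rows 154 192 mid upper 278.07 foot 277.17
pred axis foot/top [274.841  208.7825 278.9758 149.5   ]
pred front foot row [[273.3188 218.0328]]
tri (array([ 0.6876, -0.0075,  0.2653]), np.float64(0.001565470146596724))
mill 0.0010907996460111093 -0.0036779548262766415
salt 0.0010332701606162453 -0.10223379517664172
oil 0.0008102722714205993 0.0923045807103039
```

View pics/s6.png

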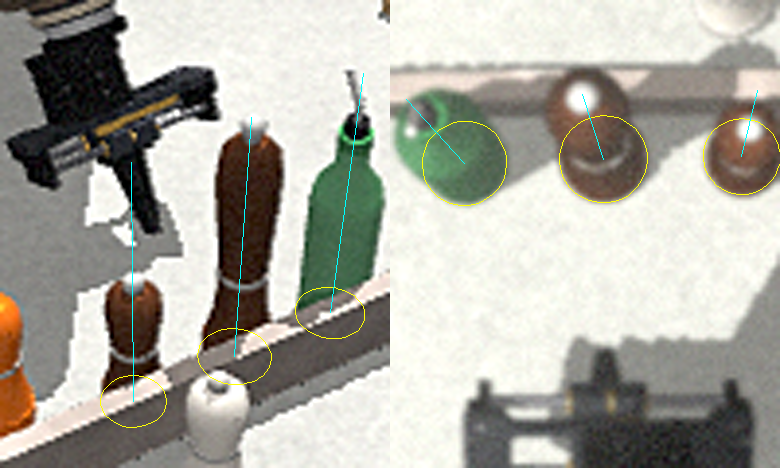

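The mill stands upright with its foot on the target circle against the upstand, midway in the gap. Salt and oil still match their starting positions, and the gripper is 10 cm clear. Handing in.

```bash
python3 -c "
from cell import arm
print(arm.close_job())"
```

```text
the job is handed in; nothing more can be done
None
```

I handed the job in at about 23.5 s: the pepper mill stands upright against the upstand, within about 2 mm of mid-gap by the cameras, the salt mill and oil bottle have not visibly moved, and the arm is clear; one early push touched the foot's upper rim (about 27 mm, below the collar) before I lowered the tips.

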